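# Hold a probe rod centred in the check well

## Task

Pull the orange shutter of the check well out to its stop so that the bore is open. Then lift the probe out of its holder by the handle and lower its rod upright into the middle of the bore, without the rod ever touching the well or its shutter, until the blue ring on the rod is level with the mouth of the bore. The job finishes with the gripper still holding the probe there, steady, upright and centred in the bore; leave the jar, the black strip block and the timer where they are.

Things in the scene. Friction and masses are not known exactly. Their poses are not given: they have to be found in the camera images.
- well_mouth (a point): Centre of the mouth of the check well's bore, on the top face of the white block, 90 mm above the table. The well is fixed to the table: block 70 x 70 x 90 mm on a black foot 86 x 86 x 6 mm. Bore: round, straight down, 24 mm across, 80 mm deep. Two rails, 7 mm high and 6 mm thick, stand on the top face at y = +-23.5 mm and run along x. Axes: z up; -x is the way the shutter pulls out (roughly towards the robot); y across.
- shutter (a joint): Orange sliding dust shutter on top of the well, in m: 0 = pushed home, over the bore; 0.035 = pulled out to its stop, bore fully open. A weak spring pulls it back but a friction brake holds it where it is left; pulling takes about 3 N. Its plate, 34 x 39 mm, lies 1 to 4 mm above the top face and covers the bore at 0; at the stop its edge is 6 mm clear of the bore. A 14 mm wide, 5 mm high tongue leads from the plate to the knob.
- shutter_knob (a point): On the shutter's orange upright knob, which stands 53 mm from the shutter's centre on the -x side, overhanging the front of the block (18 mm in front of it at 0): 10 mm along x, 14 mm along y, its top 33 mm above the well's top face. The point lies in the middle of the knob, 20 mm above the top face (13 mm below the knob's top). Same axes as the well; it moves with the shutter.
- probe_grip (a point): Centre of the probe's handle. The probe is loose, 55 to 100 g, and stands upright in the holder: a white square handle with blue grooves, 18 x 18 mm and 50 mm high (25 mm above and below this point), under it a white round flange 26 mm across and 4 mm thick, under that a steel rod 8 mm across and 110 mm long. z points up along the rod from tip to handle; x and y are square to the handle's faces. In the holder this point is 147 mm above the table.
- probe_ring (a point): Middle of the blue ring (4 mm high) on the probe's rod, on the rod's axis, 60 mm above the tip and 79 mm below the centre of the handle. Hidden in the holder at the start.
- probe_tip (a point): Tip of the probe's rod, on its axis, 139 mm below the centre of the handle. Starts 8 mm above the table in the holder.
- probe: The whole probe; its origin is the rod's tip, z up along the rod.
- well: The whole check well with its shutter; origin at the centre of its underside, axes as for the mouth.
- holder: Grey upright tube on a round black foot (76 mm across), fixed to the table, in which the probe stands: tube 28 mm across outside, 12 mm bore, top 118 mm above the table; the probe's flange rests on its top. Origin at the centre of its underside.
- black_cap_jar: Bystander: clear jar with a black cap, 43 mm across, 72 mm high; origin under its centre.
- strip_block: Bystander: black strip block with eight wells, 26 x 130 x 31 mm; origin under its centre.
- bench_timer: Bystander: white bench timer, 62 x 66 x 18 mm; origin under its centre.
Not all that is in view belongs to the job. What is shaped like the probe but yellow is not meant.

How it is judged:
By the outcome, as a careful person would: the job done as asked, in the order asked, and still so for the second after the job is handed in, while the arm keeps its last pose, push and grip.
It also fails if it takes over 64 s, if anything falls off the work surface, if the arm or the gripper's body presses on something with over 40 N, if the wrist force passes 120 N, or if a joint passes its speed limit or range.

## Robot

A 6-joint arm with a two-finger parallel gripper is mounted at the origin on a cart in front of the work surface, level with it; the furniture and walls round the work are solid. World frame = base frame: x ahead of the robot, y to its left, z up, the work surface at z = 0. Lengths are in mm, angles in degrees, forces in N, time in s.
With the tool pointing down it reaches from about 300 to 850 mm from the base axis. Payload 4.2 kg.
Tool frame: the origin (TCP) lies midway between the tips of the shut fingers; the grasp point (between the pads) lies env.grip_depth behind it (env.grip_depth is the distance from the TCP to the grasp point, in mm); z points along the fingers, y is the direction in which the jaws open and shut (so a half turn about z gives the same grasp; the last joint's range is limited). The gripper opens to 91 mm and grips with 3 to 60 N. Pads are 32 mm wide; open, the fingers measure 118 mm over their backs; the gripper's body (76 mm by 178 mm) begins 60 mm behind the grasp point.
Start: joints at [63.598, 18.312, 89.639, -0, 72.044, -1.146], TCP at [245.337, 520.054, 184.276] pointing down, gripper open.
Joint ranges: [-177.97, 177.97], [-48.28, 115.42], [12.27, 149.76], [-77.06, 257.06], [2.81, 150.46], [-146.56, 146.56]. Speed limits (degrees/s): [147.25, 147.25, 180, 180, 180, 180].

## Interface

Orientations are given as [roll, pitch, yaw] about the fixed x, y, z axes, in that order (R = Rz(yaw) Ry(pitch) Rx(roll)).
In Python, from workcell import env, cams, spotter gives the robot as it stands.
- The arm moves only by the tool apply_moves, never from a script. Its argument "plan" is a list of rows, each an object with "jaw": the closure, from 0 (fully open) to 1 (shut); "delta_pos": the shift along the tool's x, y, z in mm, a list of three; "spin": the turn about the tool's z in rad. In form: [{"jaw": jaw, "delta_pos": [dx, dy, dz], "spin": spin}, ...]. A call has exactly 8 rows; each row is the pose to reach, as a shift and turn from the pose measured when the call began, along the tool's axes at that moment; what a row does not reach only later rows make up. A row lasts 1/8 s, in which the tool goes at most 62.5 mm and 10.7 degrees, less where a joint would pass 70% of its speed; a pose out of reach is approached as far as the arm can. A call with a gripper value outside its range is refused whole. The fingers move at their own pace and stop on an object; "squeeze" is the grip in N (left out, the last holds). Time passes only in rows, so rows that repeat a pose let the fingers close, or fill a call up. It gives the time, the measured TCP pose, the force and the opening at its end, in the units of the state.
- env.state(): the state, without advancing time (a new reading comes with each control period).
- cams.grab_frame(name): name is "side" or "top" or "wrist"; returns the picture (480x640x3 uint8, red, green, blue); there is no depth.
- cams.calibration(name): a dict with "camera_matrix" (3x3 intrinsics, pixels), "rvec" (rotation vector, rad) and "tvec" (3), from world to camera coordinates, as OpenCV has them. Camera axes: x right, y down, z forward; pixel columns grow to the right and rows downward; lengths in mm; the calibration is good to about 2 mm. A picture is of the moment at which its call begins: read the wrist's pose just before it. calibration takes no time and is no camera call; for the wrist camera it gives the pose at the moment of the call.
- env.job_done(): hands the job in, once; it reports no verdict.
Trained networks look in the newest picture that a camera, given by its name, has taken for a name from the list of things; names that differ only in an ending like _2 or _b are one class to them, and where a whole thing is asked for, a point or a joint stands for the part that bears it (a point fixed in the world has none). Each returns a list of dicts, best first, with "confidence" (0 to 1); they miss things now and then, are a little off and sometimes report something else, mostly with a low value. They report only what shows in the picture. A call takes as long as a camera call. They do not tell look-alikes from the thing itself.
- spotter.masks_of(camera, target): "region" (480x640 bool, what is visible of it) and "extent" ([left, top, right, bottom] in pixels, round what is visible of it).
The state is a dict: "time_s": time; "qpos": joint angles; "qvel": joint speeds; "effort": joint torques, N m; "ee_pos": TCP position; "ee_rot": TCP orientation; "force": force on the tool from outside, world axes, zero at the start; "torque": the same for the moment, N m; "gripper_width": finger opening in mm.
Only numpy, scipy, OpenCV 4.12 (cv2) and the standard library are available. Lean on these libraries where they do the work, as an engineer would, in place of code of your own. Each camera call takes 0.05 s, during which the arm holds its last target.

## Working session

There is one attempt and no reset: what is moved stays moved. The work goes in short steps, Python scripts to look and compute and a tool call to move; the robot and the scene stay as the last step left them, time stands still between calls to the robot, and variables do not carry over. Pictures are saved under pics/ and viewed, and the job is handed in when it is done.

Besides the shell and the picture viewer there is one more tool, called after "Emit:" as name(argument=value, ...) on one line, values as JSON. apply_moves: Moves the arm, as the interface text tells. Its arguments: {"type":"object","properties":{"plan":{"type":"array"},"squeeze":{"type":"number"}},"required":["plan"]}

```bash
mkdir -p pics; ls; cat > h.py <<'E'
import numpy as np, cv2
from workcell import env, cams, spotter
def save(name,fn):
    im=cams.grab_frame(name); cv2.imwrite('pics/'+fn,im[:,:,::-1]); return im
def P(name):
    c=cams.calibration(name); R=cv2.Rodrigues(np.array(c['rvec'],float))[0]; return np.array(c['camera_matrix'],float),R,np.array(c['tvec'],float).reshape(3)
def proj(p,cal):
    K,R,t=cal; q=K@(R@np.array(p,float)+t); return q[:2]/q[2]
def ray(px,cal):
    K,R,t=cal; d=R.T@np.linalg.inv(K)@np.array([px[0],px[1],1.]); return -R.T@t,d/np.linalg.norm(d)
def onz(px,cal,z):
    o,d=ray(px,cal); return o+d*(z-o[2])/d[2]
def tri(obs):
    A=np.zeros((3,3));b=np.zeros(3)
    for px,cal in obs:
        o,d=ray(px,cal);M=np.eye(3)-np.outer(d,d);A+=M;b+=M@o
    return np.linalg.solve(A,b)
E
python3 - <<'E'
from h import *
print(env.state(), env.grip_depth)
for n in ['side','top','wrist']:
    save(n,n+'0.png'); K,R,t=P(n); print(n,K.tolist(),(-R.T@t).round(1),R[2].round(3))
E
```

```text
pics
{'time_s': 0.0, 'qpos': array([ 6.35988777e+01,  1.83506868e+01,  8.97066783e+01, -4.52423975e-04,
        7.20454512e+01, -1.14525481e+00]), 'qvel': array([-0.03633473,  0.02860712,  0.0836964 ,  0.03308677,  0.02263568,
       -0.01022851]), 'effort': array([-9.20671519e-04, -4.12463057e+01, -2.31965446e+01,  7.25851860e-02,
        4.58583457e-02, -1.26292921e-04]), 'ee_pos': array([245.07136571, 519.52549223, 183.42807155]), 'ee_rot': array([-1.79897196e+02, -1.62494732e-03,  1.54744271e+02]), 'force': array([ 0.08221831, -0.51584996, -0.55691053]), 'torque': array([0.00551939, 0.03687783, 0.02783035]), 'gripper_width': 91.40060904049156} 18.8
side [[460.50622346441793, 0.0, 318.765160109277], [0.0, 460.50622346441793, 237.97341047407318], [0.0, 0.0, 1.0]] [ 378.2 -856.5  614.3] [ 0.233  0.832 -0.503]
top [[485.399772220118, 0.0, 318.3980190083601], [0.0, 485.399772220118, 239.7218574375978], [0.0, 0.0, 1.0]] [ 367.9    9.7 1388.7] [ 0.186 -0.016 -0.982]
wrist [[352.23185902728187, 0.0, 320.6309439227981], [0.0, 352.23185902728187, 234.64420475498824], [0.0, 0.0, 1.0]] [170.4 554.6 384.3] [ 0.265 -0.126 -0.956]
```

View pics/side0.png

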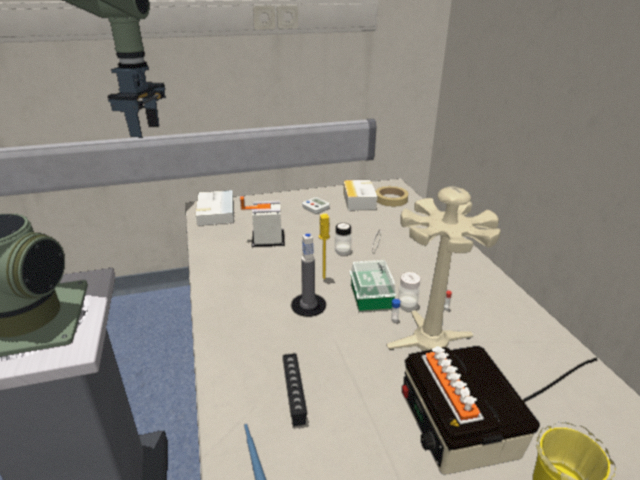

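View pics/top0.png

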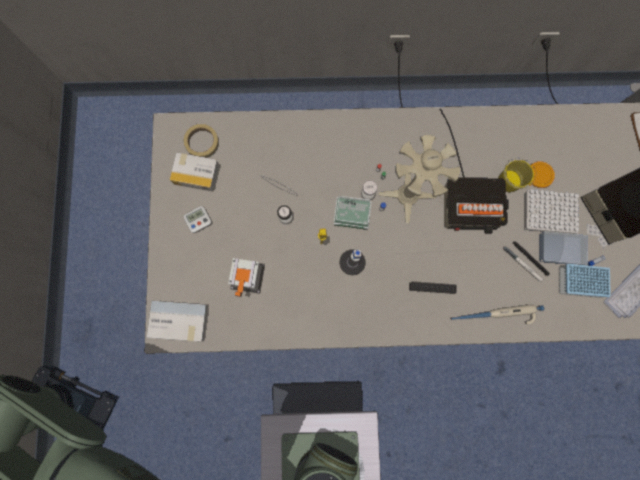

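View pics/wrist0.png

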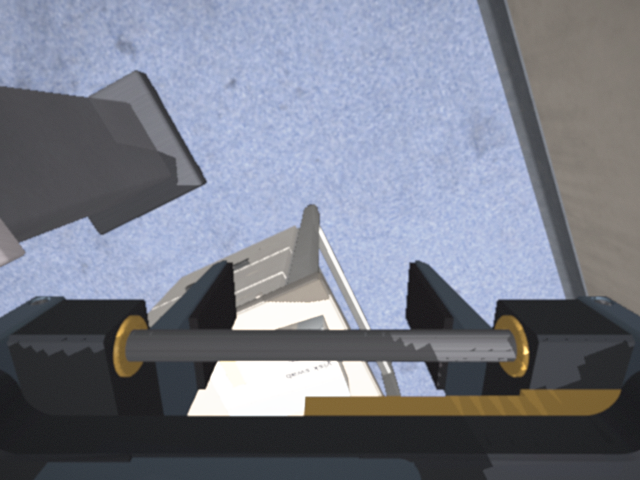

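The side view shows the well at (267,225), the shutter at (262,205), the probe handle at (308,246), the holder at (308,290) and the yellow decoy at (325,230). In the top view the well is at (243,275), the probe at (356,256) and the decoy at (322,235).

```bash
python3 - <<'E'
from h import *
ims={n:cams.grab_frame(n) for n in ['side','top']}
cal={n:P(n) for n in ['side','top']}
res={}
for n in ims:
    for t in ['shutter_knob','probe','well','holder','black_cap_jar','strip_block','bench_timer','probe_grip']:
        for r in spotter.masks_of(n,t)[:2]:
            m=r['region']; ys,xs=np.nonzero(m)
            print(n,t,round(r['confidence'],2),np.round(r['extent']).tolist(),xs.mean().round(1),ys.mean().round(1))
for n in ims:
    im=ims[n]
    if n=='top': x0,y0,x1,y1=215,240,385,300
    else: x0,y0,x1,y1=225,180,345,320
    c=im[y0:y1,x0:x1]; f=4
    cv2.imwrite(f'pics/{n}_crop.png',cv2.resize(c,None,fx=f,fy=f,interpolation=cv2.INTER_CUBIC)[:,:,::-1])
E
```

```text
side shutter_knob 0.74 [243.0, 194.0, 270.0, 208.0] 253.9 204.8
side shutter_knob 0.69 [302.0, 234.0, 313.0, 262.0] 307.1 246.8
side probe 0.84 [299.0, 233.0, 315.0, 263.0] 307.1 246.3
side probe 0.65 [320.0, 211.0, 330.0, 284.0] 323.9 240.8
side well 0.97 [238.0, 197.0, 287.0, 247.0] 265.3 223.1
side well 0.7 [301.0, 234.0, 310.0, 261.0] 307.3 247.3
side holder 0.79 [288.0, 258.0, 326.0, 315.0] 308.1 293.0
side black_cap_jar 0.77 [332.0, 222.0, 354.0, 256.0] 342.2 238.5
side strip_block 0.92 [283.0, 352.0, 305.0, 425.0] 294.3 388.8
side bench_timer 0.63 [301.0, 198.0, 329.0, 213.0] 315.1 204.5
side probe_grip 0.68 [316.0, 210.0, 328.0, 278.0] 323.8 238.9
side probe_grip 0.57 [302.0, 232.0, 314.0, 262.0] 307.0 247.3
top shutter_knob 0.61 [239.0, 267.0, 251.0, 296.0] 241.4 279.4
top probe 0.62 [319.0, 222.0, 328.0, 240.0] 322.1 233.9
top well 0.87 [227.0, 258.0, 262.0, 298.0] 245.8 275.7
top well 0.53 [275.0, 204.0, 293.0, 223.0] 284.5 213.9
top holder 0.63 [338.0, 251.0, 365.0, 275.0] 351.2 263.4
top holder 0.42 [233.0, 267.0, 248.0, 296.0] 241.7 278.8
top black_cap_jar 0.79 [279.0, 203.0, 294.0, 222.0] 284.5 214.7
top black_cap_jar 0.35 [341.0, 252.0, 369.0, 274.0] 351.5 263.3
top strip_block 0.84 [412.0, 280.0, 456.0, 296.0] 433.2 287.0
top strip_block 0.55 [353.0, 252.0, 359.0, 261.0] 356.1 254.6
top bench_timer 0.79 [183.0, 205.0, 214.0, 232.0] 196.7 219.2
top probe_grip 0.49 [352.0, 251.0, 360.0, 264.0] 356.0 254.7
top probe_grip 0.46 [226.0, 257.0, 264.0, 296.0] 246.2 276.2
```

```bash
python3 - <<'E'
from h import *
cal={n:P(n) for n in ['side','top']}
print('probe',tri([((307.2,246.8),cal['side']),((356,255),cal['top'])]))
print('probe px',onz((356,254.7),cal['top'],147), onz((307.2,246.8),cal['side'],147))
print('holder base',onz((351.5,263),cal['top'],6))
print('well top', onz((245.5,273),cal['top'],90))
print('decoy', onz((322,235),cal['top'],150)); print('jar',onz((284.5,214.5),cal['top'],70))
E
```

```text
probe [ 562.36496918 -107.47652322  144.67895574]
probe px [ 561.16534087 -107.03971253  147.        ] [ 563.13631979 -110.97951431  147.        ]
holder base [ 559.29367554 -106.35333668    6.        ]
well top [527.71446082 186.39412298  90.        ]
decoy [614.73386984 -20.33811529 150.        ]
jar [691.52453777  80.72799612  70.        ]
```

View pics/top_crop.png

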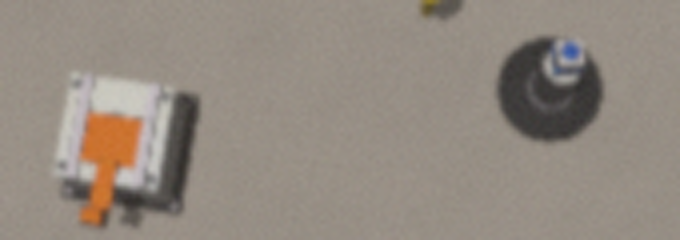

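View pics/side_crop.png

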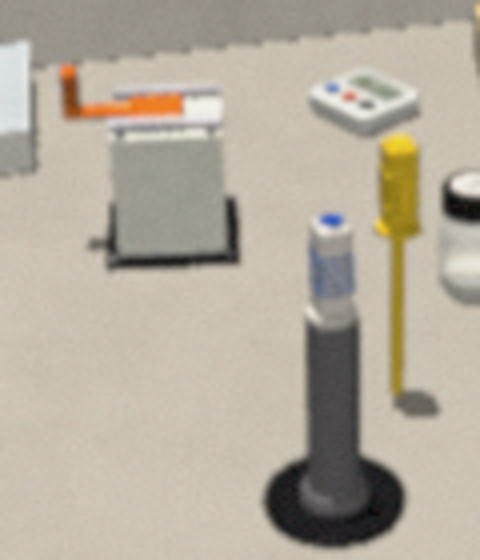

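```bash
cat >> h.py <<'E'
from scipy.spatial.transform import Rotation as Ro
def plan(target,yaw=None):
    s=env.state(); R=Ro.from_euler('xyz',s['ee_rot'],degrees=True).as_matrix()
    d=R.T@(np.array(target,float)-s['ee_pos'])
    sp=None
    if yaw is not None:
        dy=(yaw-s['ee_rot'][2]+180)%360-180; sp=-np.radians(dy)
    print('t',s['time_s'],'pos',s['ee_pos'].round(1),'rot',s['ee_rot'].round(2),'F',s['force'].round(1),'w',round(s['gripper_width'],1),'q',s['qpos'].round(0))
    print('delta',d.round(1),'spin',sp)
E
python3 - <<'E'
from h import *
plan([430,205,260],170)
c={n:P(n) for n in ['side','top']}
print('decoy top',tri([((325,213),c['side']),((322,231),c['top'])]))
E
```

```text
t 1.05 pos [245.3 520.1 184.3] rot [179.99   0.   154.74] F [ 0.  -0.3 -0.3] w 91.2 q [64. 18. 90.  0. 72. -1.]
delta [-301.4 -206.1  -75.7] spin -0.26627318947829204
decoy top [623.47228645 -20.52418566 167.78256929]
```

Emit:
apply_moves(plan=[{"jaw": 0.3, "delta_pos": [-20, -14, -60], "spin": -0.05}, {"jaw": 0.3, "delta_pos": [-65, -44, -76], "spin": -0.1}, {"jaw": 0.3, "delta_pos": [-110, -75, -76], "spin": -0.15}, {"jaw": 0.3, "delta_pos": [-155, -106, -76], "spin": -0.2}, {"jaw": 0.3, "delta_pos": [-205, -140, -76], "spin": -0.25}, {"jaw": 0.3, "delta_pos": [-255, -174, -76], "spin": -0.266}, {"jaw": 0.3, "delta_pos": [-301, -206, -76], "spin": -0.266}, {"jaw": 0.3, "delta_pos": [-301, -206, -76], "spin": -0.266}])

```text
time_s: 2.05
ee_pos: [431.1, 202.5, 260.4]
ee_rot: [-180.0, 0.0, 169.6]
force: [-0.6, -0.2, -0.3]
gripper_width: 63.9
```

```bash
python3 - <<'E'
from h import *
plan([430,205,260],170)
np.save('w1.npy',np.array(P('wrist'),dtype=object),allow_pickle=True)
save('wrist','w1.png')
E
```

```text
t 2.05 pos [431.1 202.5 260.4] rot [-1.7998e+02  4.0000e-02  1.6965e+02] F [-0.6 -0.2 -0.3] w 63.9 q [ 24.   7.  94.  -0.  79. -56.]
delta [1.5 2.3 0.4] spin -0.00615770813874655Traceback (most recent call last):
  File "<stdin>", line 3, in <module>
ValueError: could not broadcast input array from shape (3,3) into shape (3,)
```

```bash
cat >> h.py <<'E'
import pickle
def wsnap(tag):
    c=P('wrist'); im=save('wrist',tag+'.png'); pickle.dump((c,im),open(tag+'.pkl','wb')); return c,im
E
python3 - <<'E'
from h import *
plan([430,205,260],170)
c,im=wsnap('w1')
for t in ['shutter_knob','well']:
    for r in spotter.masks_of('wrist',t)[:2]:
        ys,xs=np.nonzero(r['region']);print(t,round(r['confidence'],2),np.round(r['extent']),xs.mean(),ys.mean())
E
```

```text
t 2.05 pos [431.1 202.5 260.4] rot [-1.7998e+02  4.0000e-02  1.6965e+02] F [-0.6 -0.2 -0.3] w 63.9 q [ 24.   7.  94.  -0.  79. -56.]
delta [1.5 2.3 0.4] spin -0.00615770813874655
shutter_knob 0.94 [311. 239. 344. 303.] 328.04587869362365 278.1749611197512
well 0.69 [296. 233. 359. 323.] 327.52354728446636 276.17109760729204
```

View pics/w1.png

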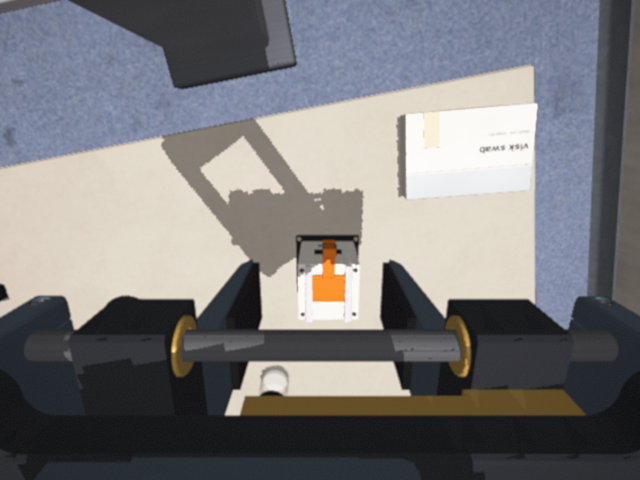

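The wrist view shows the well nearly aligned with the image. Its block spans about x 297–358 and y 236–320, the knob is at (329,245) and the plate at (328,288). I'll zoom in.

```bash
python3 - <<'E'
from h import *
c,im=pickle.load(open('w1.pkl','rb'))
cv2.imwrite('pics/w1c.png',cv2.resize(im[225:330,280:380],None,fx=5.5,fy=5.5,interpolation=cv2.INTER_CUBIC)[:,:,::-1])
# top-face corners of rails? print hypothesised model projection
print('plate', onz((328,288),c,94),'knob top',onz((329,243),c,123))
E
```

```text
plate [524.7757654  193.13226456  94.        ] knob top [461.920406   204.62287707 123.        ]
```

View pics/w1c.png

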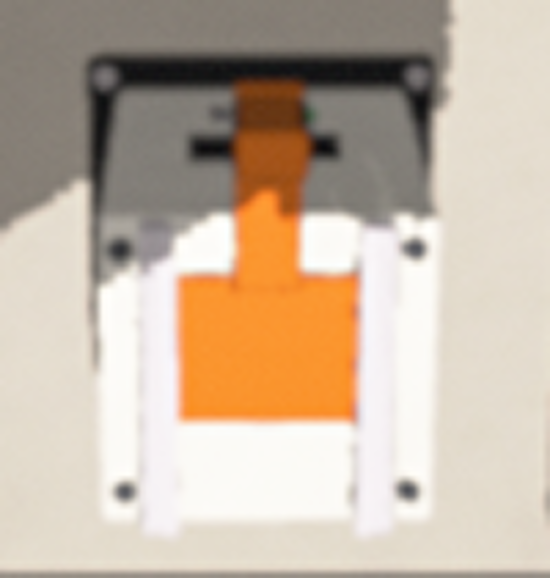

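```bash
python3 - <<'E'
from h import *
plan([505,192,170],170)
E
```

```text
t 2.2 pos [429.3 205.9 260.3] rot [ 1.7996e+02 -2.0000e-02  1.7000e+02] F [-0.1  0.3  0.7] w 63.7 q [ 24.   7.  94.   0.  79. -56.]
delta [-77.   -0.7  90.2] spin -4.284120066818663e-05
```

Emit:
apply_moves(plan=[{"jaw": 0.3, "delta_pos": [-25, 0, 0], "spin": 0}, {"jaw": 0.3, "delta_pos": [-50, 0, 20], "spin": 0}, {"jaw": 0.3, "delta_pos": [-77, -1, 45], "spin": 0}, {"jaw": 0.3, "delta_pos": [-77, -1, 70], "spin": 0}, {"jaw": 0.3, "delta_pos": [-77, -1, 90], "spin": 0}, {"jaw": 0.3, "delta_pos": [-77, -1, 90], "spin": 0}, {"jaw": 0.3, "delta_pos": [-77, -1, 90], "spin": 0}, {"jaw": 0.3, "delta_pos": [-77, -1, 90], "spin": 0}])

```text
time_s: 3.2
ee_pos: [505.4, 192.4, 171.4]
ee_rot: [179.9, 0.1, 170.0]
force: [0.2, -0.1, 0.1]
gripper_width: 64.1
```

```bash
python3 - <<'E'
from h import *
plan([505,192,170],170)
c,im=wsnap('w2')
for t in ['shutter_knob','well']:
    for r in spotter.masks_of('wrist',t)[:1]:
        ys,xs=np.nonzero(r['region']);print(t,round(r['confidence'],2),np.round(r['extent']),xs.mean(),ys.mean())
cv2.imwrite('pics/w2c.png',cv2.resize(im[180:330,250:400],None,fx=4,fy=4,interpolation=cv2.INTER_CUBIC)[:,:,::-1])
E
```

```text
t 3.2 pos [505.4 192.4 171.4] rot [1.7989e+02 8.0000e-02 1.7005e+02] F [ 0.2 -0.1  0.1] w 64.1 q [ 20.  16.  95.   0.  69. -60.]
delta [ 0.3 -0.5  1.4] spin 0.0007946218527680781
shutter_knob 0.6 [303. 184. 349. 272.] 326.60896208349294 237.52278820375335
well 0.83 [285. 186. 369. 299.] 325.8032183908046 242.7596551724138
```

View pics/w2c.png

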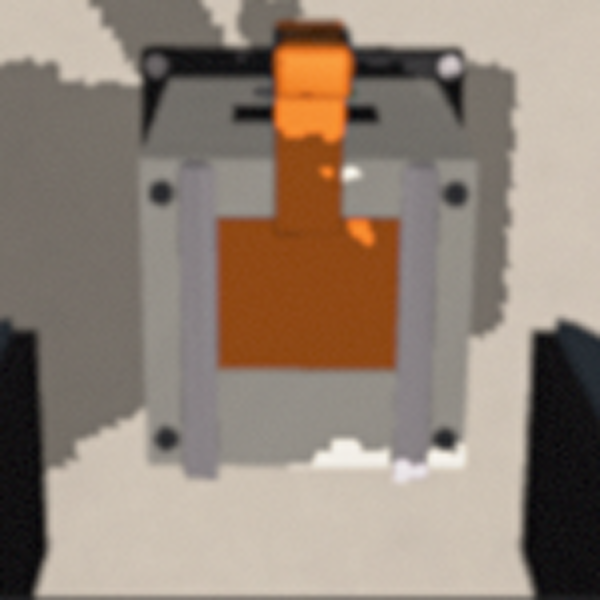

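```bash
cat > fit.py <<'E'
from h import *
from scipy.optimize import least_squares
c1,i1=pickle.load(open('w1.pkl','rb')); c2,i2=pickle.load(open('w2.pkl','rb'))
A=lambda u,v:(280+u/5.5-.4,225+v/5.5-.4)
B=lambda u,v:(250+u/4-.4,180+v/4-.4)
T=[(-35,-35,0),(-35,35,0),(35,-35,0),(35,35,0)]
S=[(-17,-19.5,4),(-17,19.5,4),(17,19.5,4),(17,-19.5,4)]
obs=[]
for p,q in zip(T,[(140,158),(477,158),(149,466),(466,466)]): obs.append((c2,p,0,B(*q)))
for p,q in zip(S,[(218,218),(400,218),(397,368),(217,368)]): obs.append((c2,p,1,B(*q)))
for p,q in zip(T,[(100,215),(437,215),(102,520),(430,520)]): obs.append((c1,p,0,A(*q)))
for p,q in zip(S,[(178,275),(357,275),(357,418),(179,418)]): obs.append((c1,p,1,A(*q)))
def w(x,p,m):
    a=np.radians(x[3]); px=p[0]-m*x[4]
    return [x[0]+px*np.cos(a)-p[1]*np.sin(a),x[1]+px*np.sin(a)+p[1]*np.cos(a),x[2]+p[2]]
def f(x,o): return np.concatenate([proj(w(x,p,m),c)-q for c,p,m,q in o])
if __name__=='__main__':
  for o in (obs,obs[:8],obs[8:]):
    r=least_squares(f,[525,190,90,-10,0],args=(o,),loss='soft_l1'); print(r.x.round(2), np.abs(f(r.x,o)).reshape(-1,2).round(1).tolist())
  x=least_squares(f,[525,190,90,-10,0],args=(obs,),loss='soft_l1').x
  print('knob',np.round(w(x,(-53,0,20),1),1))
  for p in [(-58,0,33),(-48,0,33),(-58,0,2),(-48,0,2),(-53,-7,33),(-53,7,33)]:
    q=proj(w(x,p,1),c2); print(p,((q-[250,180])*4).round())
  ct=P('top');cs=P('side'); print('mouth top px',proj(w(x,(0,0,0),0),ct),'side',proj(w(x,(0,0,0),0),cs))
E
python3 fit.py
```

```text
[532.04 192.24  88.95 -10.03   6.89] [[0.0, 0.4], [0.1, 0.6], [0.0, 0.3], [0.5, 0.2], [0.8, 0.3], [0.7, 0.2], [0.4, 0.2], [0.1, 0.1], [0.4, 0.2], [0.1, 0.0], [0.7, 0.6], [0.2, 0.8], [0.8, 0.3], [1.1, 0.4], [0.6, 0.6], [0.6, 0.7]]
[531.84 192.3   89.09  -9.91   6.66] [[0.1, 0.3], [0.1, 0.3], [0.1, 0.3], [0.4, 0.4], [0.9, 0.2], [0.7, 0.2], [0.5, 0.2], [0.1, 0.3]]
[532.8  192.07  88.02 -10.29   7.39] [[0.2, 0.4], [0.1, 0.4], [0.6, 0.5], [0.5, 0.5], [0.7, 0.5], [1.1, 0.5], [0.5, 0.5], [0.7, 0.5]]
knob [473.1 202.7 109. ]
(-58, 0, 33) [312.  44.]
(-48, 0, 33) [311.  98.]
(-58, 0, 2) [308.  16.]
(-48, 0, 2) [308.  66.]
(-53, -7, 33) [273.  71.]
(-53, 7, 33) [350.  71.]
mouth top px [243.3754731  271.49868582] side [266.26074049 208.19121293]
```

```bash
python3 - <<'E'
from h import *
plan([473.1,202.7,95],170)
E
```

```text
t 3.35 pos [505.2 191.9 170.9] rot [1.7992e+02 4.0000e-02 1.7000e+02] F [-0.5 -0.1  0.2] w 64.0 q [ 20.  16.  95.   0.  69. -60.]
delta [33.5  5.  75.9] spin 1.7762939627892997e-05
```

Emit:
apply_moves(plan=[{"jaw": 0.3, "delta_pos": [33.5, 5, 0], "spin": 0}, {"jaw": 0.3, "delta_pos": [33.5, 5, 15], "spin": 0}, {"jaw": 0.3, "delta_pos": [33.5, 5, 40], "spin": 0}, {"jaw": 0.3, "delta_pos": [33.5, 5, 60], "spin": 0}, {"jaw": 0.3, "delta_pos": [33.5, 5, 76], "spin": 0}, {"jaw": 0.3, "delta_pos": [33.5, 5, 76], "spin": 0}, {"jaw": 0.6, "delta_pos": [33.5, 5, 76], "spin": 0}, {"jaw": 0.6, "delta_pos": [33.5, 5, 76], "spin": 0}], squeeze=15)

```text
time_s: 4.35
ee_pos: [473.9, 202.9, 95.7]
ee_rot: [179.9, 0.1, 170.0]
force: [1.4, 0.4, 0.9]
gripper_width: 46.6
```

```bash
python3 - <<'E'
from h import *
plan([473.1,202.7,95],170)
c,im=wsnap('w3')
cv2.imwrite('pics/w3c.png',cv2.resize(im[180:380,220:420],None,fx=3,fy=3,interpolation=cv2.INTER_CUBIC)[:,:,::-1])
E
```

```text
t 4.35 pos [473.9 202.9  95.7] rot [1.7987e+02 1.3000e-01 1.7000e+02] F [1.4 0.4 0.9] w 46.6 q [ 22.  17. 105.   0.  57. -58.]
delta [ 0.7 -0.3  0.7] spin -5.131723810714417e-05
```

View pics/w3c.png

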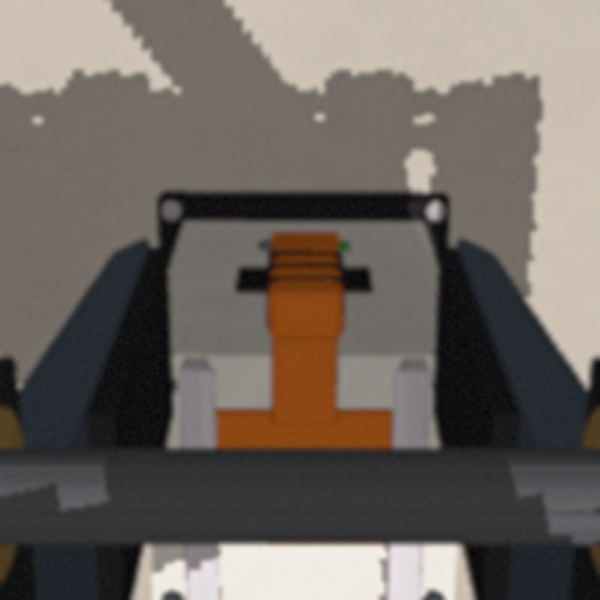

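The knob, at (305,290) in the crop, sits midway between the fingers at about 155 and 450. I'll close the gripper now.

Emit:
apply_moves(plan=[{"jaw": 1, "delta_pos": [0, 0, 0], "spin": 0}, {"jaw": 1, "delta_pos": [0, 0, 0], "spin": 0}, {"jaw": 1, "delta_pos": [0, 0, 0], "spin": 0}, {"jaw": 1, "delta_pos": [0, 0, 0], "spin": 0}, {"jaw": 1, "delta_pos": [0, 0, 0], "spin": 0}, {"jaw": 1, "delta_pos": [0, 0, 0], "spin": 0}, {"jaw": 1, "delta_pos": [0, 0, 0], "spin": 0}, {"jaw": 1, "delta_pos": [0, 0, 0], "spin": 0}], squeeze=18)

```text
time_s: 5.4
ee_pos: [473.7, 202.8, 95.6]
ee_rot: [179.9, 0.1, 170.0]
force: [0.1, -0.5, 0.2]
gripper_width: 0.7
```

```bash
python3 - <<'E'
from h import *
c,im=wsnap('w4')
cv2.imwrite('pics/w4c.png',cv2.resize(im[180:380,220:420],None,fx=3,fy=3,interpolation=cv2.INTER_CUBIC)[:,:,::-1])
s=save('side','s4.png'); cv2.imwrite('pics/s4c.png',cv2.resize(s[160:280,200:340],None,fx=4,fy=4,interpolation=cv2.INTER_CUBIC)[:,:,::-1])
E
```

```text
(no output)
```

View pics/w4c.png

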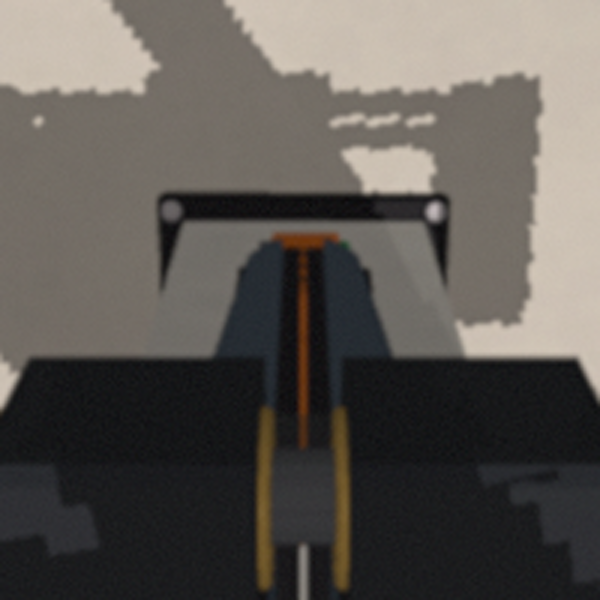

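View pics/s4c.png

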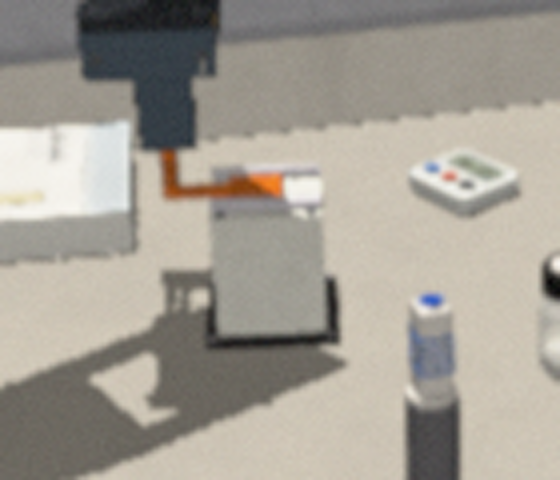

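```bash
python3 - <<'E'
from h import *
cs=P('side'); cw=P('wrist')
for z in [95.6,105,115,123]: print(z,((proj([473.7,202.8,z],cs)-[200,160])*4).round(), ((proj([473.7,202.8,z],cw)-[220,180])*3).round())
plan([473.7,202.8,85],170)
print(env.state()['gripper_width'])
E
```

```text
95.6 [170. 187.] [305. 262.]
105 [169. 173.] [305. 281.]
115 [168. 159.] [306. 302.]
123 [167. 147.] [306. 321.]
t 5.5 pos [473.7 202.8  95.6] rot [1.7987e+02 1.2000e-01 1.7000e+02] F [0.1 0.3 0.2] w 0.3 q [ 22.  17. 105.   0.  57. -58.]
delta [ 0.1 -0.1 10.6] spin -3.4231033362419847e-05
0.33548033961091234
```

```bash
python3 - <<'E'
from h import *
cs=P('side'); cw=P('wrist'); ct=P('top')
a=np.radians(170); X=np.array([np.cos(a),np.sin(a),0]);Y=np.array([np.sin(a),-np.cos(a),0])
tcp=np.array([473.7,202.8,95.6])
for dz in [0,10,20,25]:
  print(dz,[((proj(tcp+X*sx*16+[0,0,dz]+Y*sy*8,cw)-[220,180])*3).round().tolist() for sx in(1,-1) for sy in (1,-1)], [((proj(tcp+X*sx*16+[0,0,dz],cs)-[200,160])*4).round().tolist() for sx in(1,-1)])
t=cams.grab_frame('top'); cv2.imwrite('pics/t4c.png',cv2.resize(t[230:330,200:300],None,fx=5,fy=5,interpolation=cv2.INTER_CUBIC)[:,:,::-1])
print([((proj(tcp+[0,0,dz],ct)-[200,230])*5).round().tolist() for dz in (0,25,100)])
E
```

```text
0 [[345.0, 188.0], [265.0, 188.0], [343.0, 333.0], [267.0, 333.0]] [[145.0, 188.0], [196.0, 186.0]]
10 [[347.0, 205.0], [264.0, 205.0], [345.0, 356.0], [265.0, 356.0]] [[143.0, 174.0], [195.0, 172.0]]
20 [[350.0, 223.0], [262.0, 223.0], [347.0, 380.0], [264.0, 380.0]] [[142.0, 159.0], [193.0, 157.0]]
25 [[351.0, 233.0], [261.0, 233.0], [349.0, 394.0], [263.0, 394.0]] [[141.0, 152.0], [193.0, 150.0]]
[[195.0, 316.0], [188.0, 312.0], [164.0, 300.0]]
```

View pics/t4c.png

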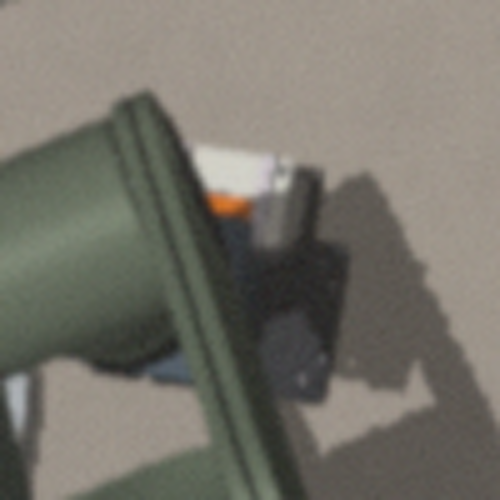

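The side and wrist views agree: the shut fingertips end at z≈121, just above the knob top. That is about 26 mm higher than the reported TCP. I'll open, go down 26 mm and check by sight.

Emit:
apply_moves(plan=[{"jaw": 0.5, "delta_pos": [0, 0, -3], "spin": 0}, {"jaw": 0.5, "delta_pos": [0, 0, -3], "spin": 0}, {"jaw": 0.5, "delta_pos": [0, 0, -3], "spin": 0}, {"jaw": 0.5, "delta_pos": [0, 0, -3], "spin": 0}, {"jaw": 0.5, "delta_pos": [0, 0, 10], "spin": 0}, {"jaw": 0.5, "delta_pos": [0, 0, 20], "spin": 0}, {"jaw": 0.5, "delta_pos": [0, 0, 26], "spin": 0}, {"jaw": 0.5, "delta_pos": [0, 0, 26], "spin": 0}])

```text
time_s: 6.55
ee_pos: [473.3, 202.7, 68.8]
ee_rot: [179.9, 0.0, 170.0]
force: [-0.1, 0.0, 0.6]
gripper_width: 45.9
```

```bash
python3 - <<'E'
from h import *
plan([473.1,202.7,70],170)
c,im=wsnap('w5')
cv2.imwrite('pics/w5c.png',cv2.resize(im[180:380,220:420],None,fx=3,fy=3,interpolation=cv2.INTER_CUBIC)[:,:,::-1])
s=save('side','s5.png'); cv2.imwrite('pics/s5c.png',cv2.resize(s[160:280,200:340],None,fx=4,fy=4,interpolation=cv2.INTER_CUBIC)[:,:,::-1])
E
```

```text
t 6.55 pos [473.3 202.7  68.8] rot [1.7993e+02 4.0000e-02 1.7000e+02] F [-0.1  0.   0.6] w 45.9 q [ 22.  19. 107.   0.  54. -58.]
delta [ 0.2 -0.  -1.2] spin 1.0125519109287591e-05
```

View pics/w5c.png

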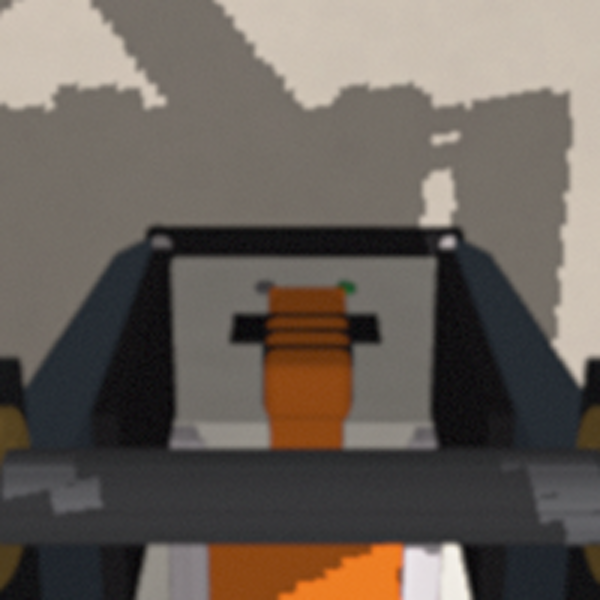

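View pics/s5c.png

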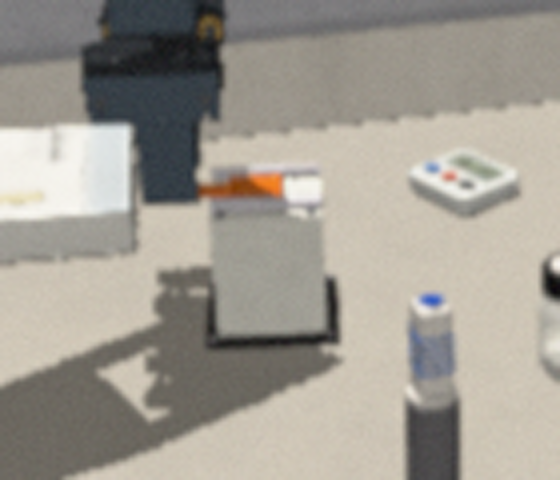

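The fingers now straddle the knob in both views (knob 265–350, fingers about 170 and 437 in the wrist crop).

Emit:
apply_moves(plan=[{"jaw": 1, "delta_pos": [0, 0, 0], "spin": 0}, {"jaw": 1, "delta_pos": [0, 0, 0], "spin": 0}, {"jaw": 1, "delta_pos": [0, 0, 0], "spin": 0}, {"jaw": 1, "delta_pos": [0, 0, 0], "spin": 0}, {"jaw": 1, "delta_pos": [0, 0, 0], "spin": 0}, {"jaw": 1, "delta_pos": [0, 0, 0], "spin": 0}, {"jaw": 1, "delta_pos": [0, 0, 0], "spin": 0}, {"jaw": 1, "delta_pos": [0, 0, 0], "spin": 0}], squeeze=18)

```text
time_s: 7.65
ee_pos: [474.0, 203.2, 69.8]
ee_rot: [179.8, 0.1, 170.0]
force: [-0.1, 2.5, 0.1]
gripper_width: 13.5
```

Gripped at 13.5 mm. Now I'll pull about 29 mm along tool +x.

Emit:
apply_moves(plan=[{"jaw": 1, "delta_pos": [5, 0, 0], "spin": 0}, {"jaw": 1, "delta_pos": [11, 0, 0], "spin": 0}, {"jaw": 1, "delta_pos": [17, 0, 0], "spin": 0}, {"jaw": 1, "delta_pos": [22, 0, 0], "spin": 0}, {"jaw": 1, "delta_pos": [25, 0, 0], "spin": 0}, {"jaw": 1, "delta_pos": [27, 0, 0], "spin": 0}, {"jaw": 1, "delta_pos": [29, 0, 0], "spin": 0}, {"jaw": 1, "delta_pos": [29, 0, 0], "spin": 0}])

```text
time_s: 8.65
ee_pos: [445.6, 208.4, 69.8]
ee_rot: [179.8, 0.2, 170.0]
force: [3.4, 1.5, -0.7]
gripper_width: 13.8
```

Emit:
apply_moves(plan=[{"jaw": 1, "delta_pos": [1, 0, 0], "spin": 0}, {"jaw": 1, "delta_pos": [2, 0, 0], "spin": 0}, {"jaw": 1, "delta_pos": [3, 0, 0], "spin": 0}, {"jaw": 1, "delta_pos": [3, 0, 0], "spin": 0}, {"jaw": 1, "delta_pos": [3, 0, 0], "spin": 0}, {"jaw": 1, "delta_pos": [3, 0, 0], "spin": 0}, {"jaw": 1, "delta_pos": [3, 0, 0], "spin": 0}, {"jaw": 1, "delta_pos": [3, 0, 0], "spin": 0}])

```text
time_s: 9.65
ee_pos: [445.6, 208.5, 69.8]
ee_rot: [179.8, 0.5, 170.0]
force: [10.4, -1.7, -5.8]
gripper_width: 14.0
```

```bash
python3 - <<'E'
from h import *
plan([473.1,202.7,70],170)
c,im=wsnap('w6')
cv2.imwrite('pics/w6c.png',cv2.resize(im[180:380,220:420],None,fx=3,fy=3,interpolation=cv2.INTER_CUBIC)[:,:,::-1])
E
```

```text
t 9.65 pos [445.6 208.5  69.8] rot [179.8    0.47 170.04] F [10.4 -1.7 -5.8] w 14.0 q [ 24.  17. 110.  -0.  52. -56.]
delta [-28.1  -0.9   0.1] spin 0.0007339085547262314
```

View pics/w6c.png

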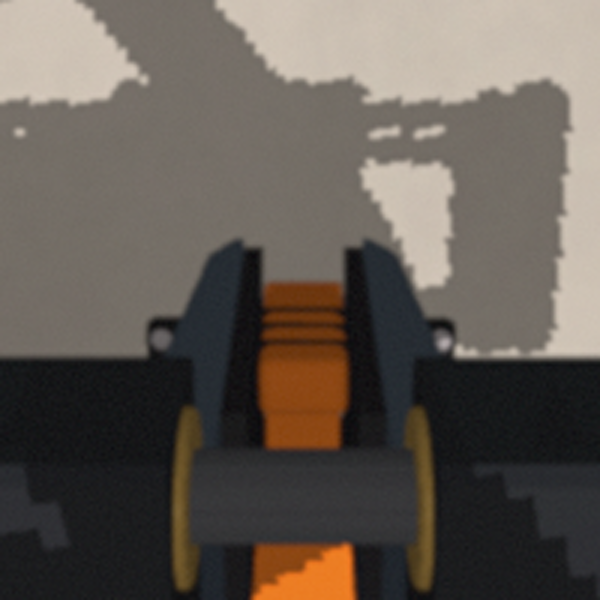

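The arm stalled with 10 N, so the shutter is at its stop. I'll release and rise.

Emit:
apply_moves(plan=[{"jaw": 0.5, "delta_pos": [0, 0, 0], "spin": 0}, {"jaw": 0.5, "delta_pos": [0, 0, 0], "spin": 0}, {"jaw": 0.5, "delta_pos": [0, 0, 0], "spin": 0}, {"jaw": 0.5, "delta_pos": [0, 0, 0], "spin": 0}, {"jaw": 0.5, "delta_pos": [0, 0, -30], "spin": 0}, {"jaw": 0.3, "delta_pos": [0, 0, -70], "spin": 0}, {"jaw": 0.3, "delta_pos": [-30, 0, -100], "spin": 0}, {"jaw": 0.3, "delta_pos": [-61, 0, -100], "spin": 0}])

```text
time_s: 10.7
ee_pos: [506.8, 198.4, 173.5]
ee_rot: [179.6, 0.8, 170.1]
force: [0.6, 0.2, -0.3]
gripper_width: 63.8
```

```bash
python3 - <<'E'
from h import *
plan([505,192,170],170)
c,im=wsnap('w7')
cv2.imwrite('pics/w7c.png',cv2.resize(im[170:320,250:400],None,fx=4,fy=4,interpolation=cv2.INTER_CUBIC)[:,:,::-1])
E
```

```text
t 10.7 pos [506.8 198.4 173.5] rot [179.62   0.76 170.08] F [ 0.6  0.2 -0.3] w 63.8 q [ 20.  15.  95.  -0.  68. -60.]
delta [ 0.7 -6.6  3.5] spin 0.0013792971944708678
```

View pics/w7c.png

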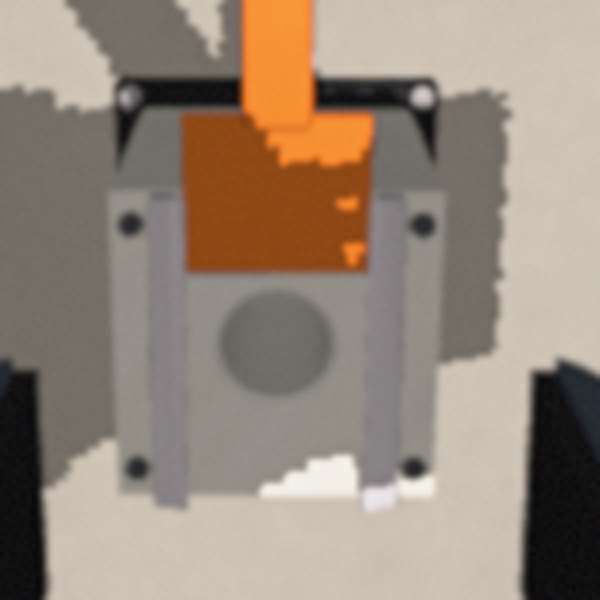

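The bore is open, with its centre at crop (276,343). The plate's edge is clear of it at v=271.

```bash
cat > fit2.py <<'E'
from fit import *
c7,i7=pickle.load(open('w7.pkl','rb'))
C=lambda u,v:(250+u/4-.4,170+v/4-.4)
o7=[]
for p,q in zip(T,[(108,190),(444,190),(119,495),(434,495)]): o7.append((c7,p,0,C(*q)))
for p,q in zip(S,[(181,113),(375,113),(369,271),(187,271)]): o7.append((c7,p,1,C(*q)))
r=least_squares(f,[532,192,90,-10,35],args=(o7,),loss='soft_l1');print(r.x.round(2),np.abs(r.fun).max())
print('bore centre z=90',onz(C(276,343),c7,90))
print(env.state()['ee_rot'])
E
python3 fit2.py
```

```text
[531.71 192.29  89.6  -10.04  35.5 ] 0.8045393056103194
bore centre z=90 [530.42916483 192.29054958  90.        ]
[179.677022     0.87172737 170.01655002]
```

```bash
python3 - <<'E'
from h import *
plan([545,-107,250],180)
E
```

```text
t 10.75 pos [510.3 197.5 171.9] rot [179.68   0.87 170.02] F [3.5 0.1 0.7] w 63.7 q [ 20.  16.  95.  -0.  68. -60.]
delta [ -88.2 -293.5  -78.4] spin -0.17424407291619298
```

Emit:
apply_moves(plan=[{"jaw": 0.2, "delta_pos": [0, 0, -50], "spin": 0}, {"jaw": 0.2, "delta_pos": [-15, -50, -78], "spin": -0.03}, {"jaw": 0.2, "delta_pos": [-30, -105, -78], "spin": -0.06}, {"jaw": 0.2, "delta_pos": [-48, -160, -78], "spin": -0.1}, {"jaw": 0.2, "delta_pos": [-64, -215, -78], "spin": -0.14}, {"jaw": 0.2, "delta_pos": [-80, -265, -78], "spin": -0.174}, {"jaw": 0.2, "delta_pos": [-88, -293, -78], "spin": -0.174}, {"jaw": 0.2, "delta_pos": [-88, -293, -78], "spin": -0.174}])

```text
time_s: 11.75
ee_pos: [544.4, -108.0, 249.0]
ee_rot: [179.8, 0.8, 179.8]
force: [0.5, 0.9, -0.3]
gripper_width: 72.9
```

```bash
python3 - <<'E'
from h import *
s=env.state();print(s['ee_pos'],s['ee_rot'])
cams.grab_frame('top'); cams.grab_frame('top')
plan([545,-107,250],180)
c,im=wsnap('p1')
for r in spotter.masks_of('wrist','probe')[:2]:
    ys,xs=np.nonzero(r['region']);print(round(r['confidence'],2),np.round(r['extent']),xs.mean(),ys.mean())
E
```

```text
[ 544.38045027 -107.997046    248.95432896] [179.81054514   0.82383318 179.80282787]
t 11.85 pos [ 544.4 -105.9  249.3] rot [179.77   0.85 179.97] F [-0.4  0.  -0.1] w 72.8 q [ -12.   14.   86.    0.   79. -103.]
delta [-0.6 -1.1 -0.7] spin -0.0006041786594409843
0.98 [248. 216. 378. 241.] 297.524379811805 226.82292557741658
0.64 [307. 222. 330. 267.] 317.4377990430622 241.67942583732057
```

View pics/p1.png

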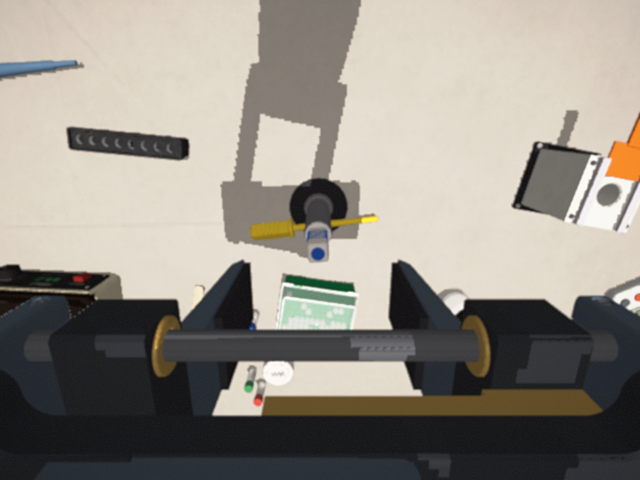

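Something has changed: the yellow look-alike now appears lying across the view by the holder. I'll check that.

```bash
python3 - <<'E'
from h import *
c,im=pickle.load(open('p1.pkl','rb'))
cv2.imwrite('pics/p1c.png',cv2.resize(im[170:280,240:390],None,fx=5,fy=5,interpolation=cv2.INTER_CUBIC)[:,:,::-1])
s=save('side','s8.png'); cv2.imwrite('pics/s8c.png',cv2.resize(s[160:320,220:380],None,fx=3.7,fy=3.7,interpolation=cv2.INTER_CUBIC)[:,:,::-1])
s=save('top','t8.png'); cv2.imwrite('pics/t8c.png',cv2.resize(s[190:310,220:400],None,fx=4,fy=4,interpolation=cv2.INTER_CUBIC)[:,:,::-1])
E
```

```text
(no output)
```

View pics/p1c.png

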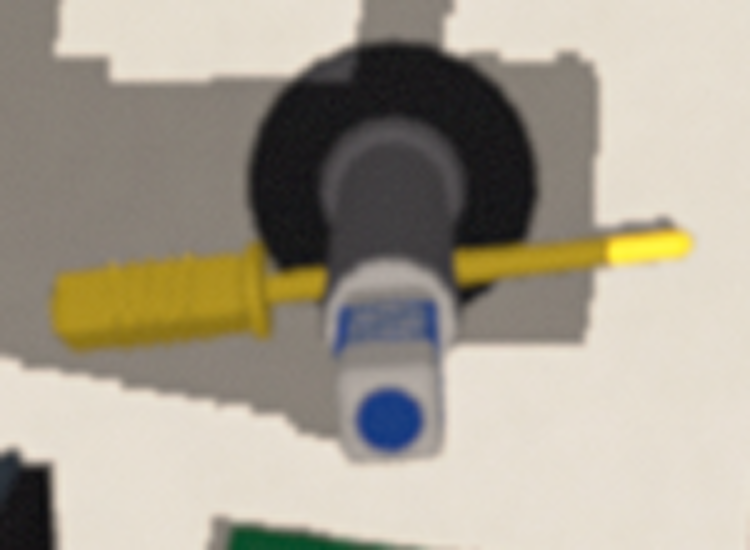

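View pics/s8c.png

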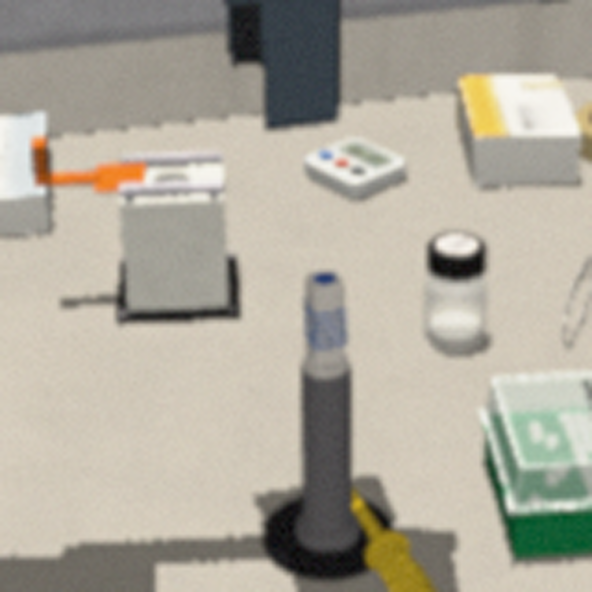

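View pics/t8c.png

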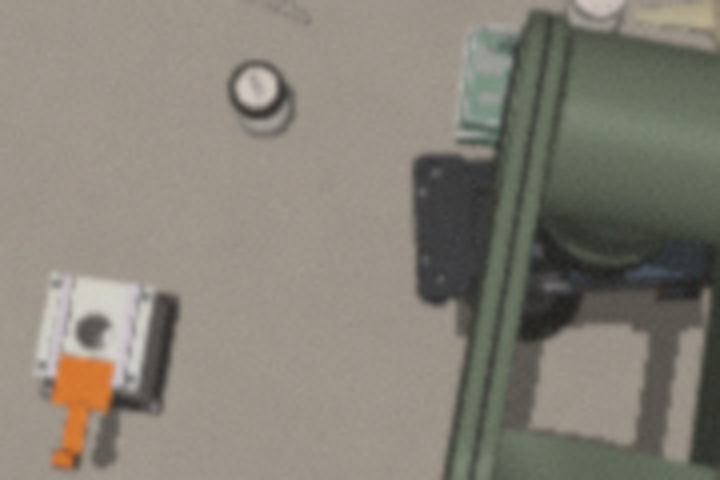

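```bash
python3 - <<'E'
import cv2,numpy as np
a=[cv2.resize(cv2.imread(f'pics/{n}.png')[180:330,250:400],None,fx=2.5,fy=2.5) for n in ['s4','s5']]
cv2.imwrite('pics/cmp.png',np.hstack(a))
E
```

```text
(no output)
```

View pics/cmp.png

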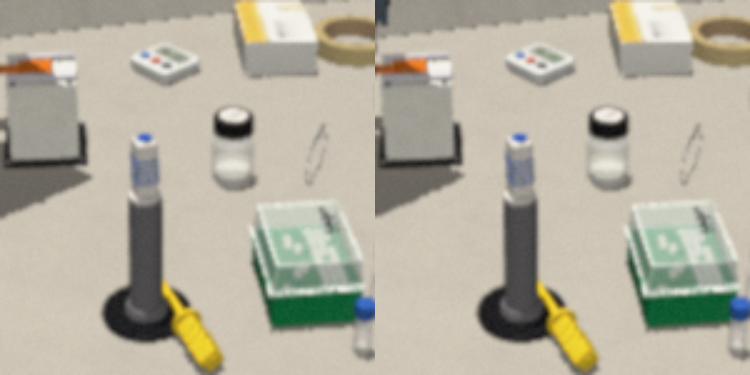

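The decoy was already down by t≈5.5 s, while the arm was still at the well. It toppled by itself and doesn't block the probe. I'll measure the handle.

```bash
python3 - <<'E'
from h import *
c,im=pickle.load(open('p1.pkl','rb')); cs=P('side')
a=(240+390/5-.4,170+420/5-.4); b=(220+324/3.7-.4,160+280/3.7-.4)
print(tri([(a,c),(b,cs)]), onz(a,c,172))
plan([562,-108,200],180)
E
```

```text
[ 564.27466178 -108.98173456  171.90168842] [ 564.76600929 -108.99194523  172.        ]
t 12.05 pos [ 544.8 -105.3  249.7] rot [ 179.82    0.91 -179.92] F [ 0.8 -1.   1.2] w 73.0 q [ -12.   14.   86.    0.   79. -103.]
delta [-16.4  -2.9  50. ] spin 0.001405186438381635
```

Emit:
apply_moves(plan=[{"jaw": 0.2, "delta_pos": [-10, -2, 20], "spin": 0}, {"jaw": 0.2, "delta_pos": [-18, -3.5, 35], "spin": 0}, {"jaw": 0.2, "delta_pos": [-18, -3.5, 50], "spin": 0}, {"jaw": 0.2, "delta_pos": [-18, -3.5, 50], "spin": 0}, {"jaw": 0.2, "delta_pos": [-18, -3.5, 50], "spin": 0}, {"jaw": 0.2, "delta_pos": [-18, -3.5, 50], "spin": 0}, {"jaw": 0.2, "delta_pos": [-18, -3.5, 50], "spin": 0}, {"jaw": 0.2, "delta_pos": [-18, -3.5, 50], "spin": 0}])

```text
time_s: 13.05
ee_pos: [563.7, -108.7, 200.3]
ee_rot: [179.8, 0.9, -179.9]
force: [0.2, -0.5, -0.2]
gripper_width: 73.0
```

```bash
python3 - <<'E'
from h import *
plan([564.5,-109,200],180)
c,im=wsnap('p2')
cv2.imwrite('pics/p2c.png',cv2.resize(im[160:300,240:390],None,fx=5,fy=5,interpolation=cv2.INTER_CUBIC)[:,:,::-1])
E
```

```text
t 13.05 pos [ 563.7 -108.7  200.3] rot [ 179.82    0.94 -179.92] F [ 0.2 -0.5 -0.2] w 73.0 q [ -12.   17.   89.    0.   73. -102.]
delta [-0.8 -0.3  0.3] spin 0.001356292034511234
```

View pics/p2c.png

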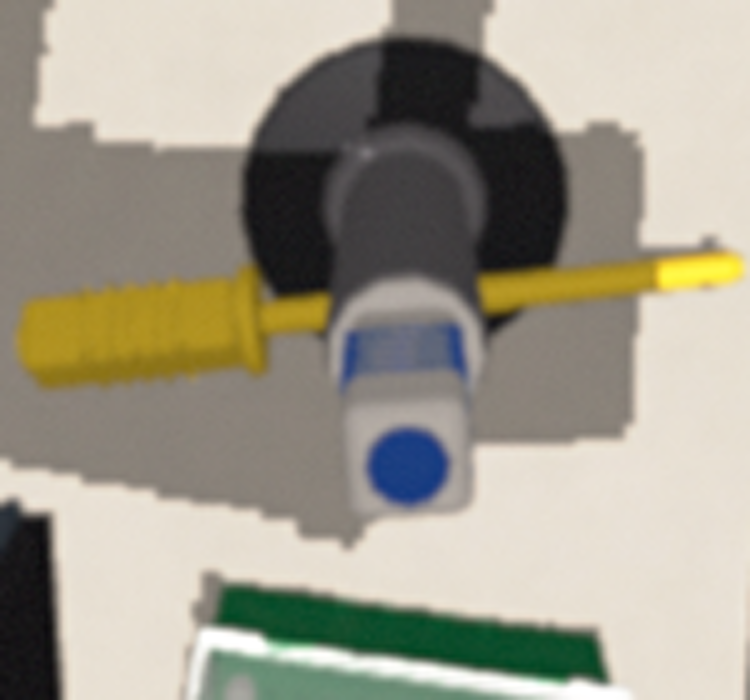

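```bash
python3 - <<'E'
from h import *
c,im=pickle.load(open('p2.pkl','rb'))
C=lambda u,v:(240+u/5-.4,160+v/5-.4)
q=[onz(C(*p),c,172) for p in [(345,403),(468,394),(354,518),(470,511)]]
for a in q: print(a.round(1))
print('ctr',np.mean(q,0), 'dot',onz(C(407,466),c,172), tri([(C(407,466),c),((220+324/3.7-.4,160+280/3.7-.4),P('side'))]))
for i,j in((0,1),(2,3),(0,2),(1,3)):
    d=q[j]-q[i];print(np.linalg.norm(d).round(1),np.degrees(np.arctan2(d[1],d[0])).round(1))
c1,_=pickle.load(open('p1.pkl','rb'))
print('dot two wrist',tri([(C(407,466),c),((240+390/5-.4,170+420/5-.4),c1)]))
plan([564,-109,200],183.5)
E
```

```text
[ 555.5 -117.7  172. ]
[ 554.2 -100.9  172. ]
[ 572.4 -116.6  172. ]
[ 571.4 -100.4  172. ]
ctr [ 563.35855441 -108.87937718  172.        ] dot [ 564.666974   -109.18518852  172.        ] [ 564.18491662 -109.17678173  172.00132027]
16.8 94.5
16.2 93.8
17.0 3.8
17.2 1.7
dot two wrist [ 571.69441046 -109.09677493  153.78727543]
t 13.1 pos [ 563.6 -108.7  200.2] rot [ 179.82    0.93 -179.92] F [-0.   0.  -0.1] w 73.1 q [ -12.   17.   89.    0.   73. -102.]
delta [-0.4 -0.3  0.2] spin -0.05973806190473787
```

```bash
python3 - <<'E'
from h import *
plan([564,-109,104],183.5)
E
```

```text
t 13.1 pos [ 563.6 -108.7  200.2] rot [ 179.82    0.93 -179.92] F [-0.   0.  -0.1] w 73.1 q [ -12.   17.   89.    0.   73. -102.]
delta [ 1.2 -0.6 96.2] spin -0.05973806190473787
```

Emit:
apply_moves(plan=[{"jaw": 0.3, "delta_pos": [1, -0.5, 5], "spin": -0.03}, {"jaw": 0.3, "delta_pos": [1, -0.5, 20], "spin": -0.06}, {"jaw": 0.3, "delta_pos": [1, -0.5, 40], "spin": -0.06}, {"jaw": 0.3, "delta_pos": [1, -0.5, 60], "spin": -0.06}, {"jaw": 0.3, "delta_pos": [1, -0.5, 80], "spin": -0.06}, {"jaw": 0.3, "delta_pos": [1, -0.5, 96], "spin": -0.06}, {"jaw": 0.3, "delta_pos": [1, -0.5, 96], "spin": -0.06}, {"jaw": 0.3, "delta_pos": [1, -0.5, 96], "spin": -0.06}])

```text
time_s: 14.1
ee_pos: [564.6, -109.0, 104.6]
ee_rot: [179.9, 1.0, -176.5]
force: [0.1, -0.1, -0.0]
gripper_width: 63.8
```

```bash
python3 - <<'E'
from h import *
plan([564,-109,104],183.5)
c,im=wsnap('p3')
cv2.imwrite('pics/p3c.png',cv2.resize(im[180:380,220:420],None,fx=3,fy=3,interpolation=cv2.INTER_CUBIC)[:,:,::-1])
s=save('side','s9.png'); cv2.imwrite('pics/s9c.png',cv2.resize(s[190:330,240:380],None,fx=4,fy=4,interpolation=cv2.INTER_CUBIC)[:,:,::-1])
E
```

```text
t 14.1 pos [ 564.6 -109.   104.6] rot [ 179.89    0.99 -176.47] F [ 0.1 -0.1 -0. ] w 63.8 q [ -12.   21.   97.    0.   60. -106.]
delta [0.7 0.  0.6] spin 0.00048071926827795866
```

View pics/p3c.png

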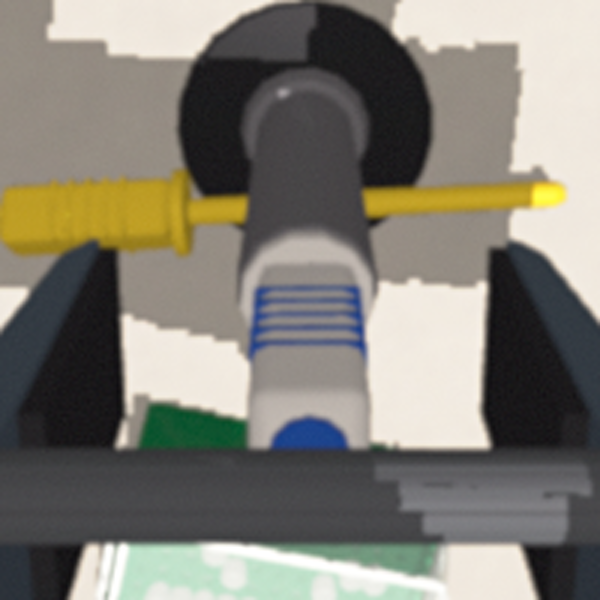

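View pics/s9c.png

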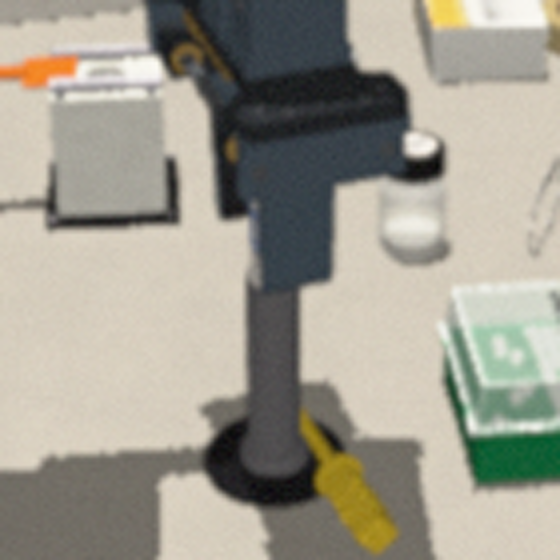

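```bash
python3 - <<'E'
from h import *
cs=P('side'); f=lambda p:((proj(p,cs)-[240,190])*4).round()
a=np.radians(-176.5);X=np.array([np.cos(a),np.sin(a),0]);Y=np.array([np.sin(a),-np.cos(a),0])
t=np.array([564.6,-109,104.6])
for dz in (0,20,26,32):
  for yy in (32,45):
   print(dz,yy,[f(t+[0,0,dz]-Y*yy+X*s).tolist() for s in (-16,16)],[f(t+[0,0,dz]+Y*yy+X*s).tolist() for s in (-16,16)])
print('handle',f([564,-109,147]),f([564,-109,122]))
E
```

```text
0 32 [[323.0, 326.0], [260.0, 338.0]] [[282.0, 259.0], [223.0, 270.0]]
0 45 [[331.0, 340.0], [268.0, 352.0]] [[274.0, 247.0], [215.0, 257.0]]
20 32 [[323.0, 291.0], [260.0, 303.0]] [[282.0, 226.0], [222.0, 237.0]]
20 45 [[332.0, 306.0], [268.0, 318.0]] [[274.0, 214.0], [215.0, 224.0]]
26 32 [[323.0, 281.0], [260.0, 293.0]] [[282.0, 216.0], [221.0, 227.0]]
26 45 [[332.0, 295.0], [268.0, 307.0]] [[274.0, 204.0], [214.0, 214.0]]
32 32 [[323.0, 271.0], [259.0, 282.0]] [[282.0, 206.0], [221.0, 216.0]]
32 45 [[332.0, 285.0], [268.0, 296.0]] [[274.0, 194.0], [214.0, 204.0]]
handle [270. 225.] [270. 268.]
```

The finger positions match the projection (tips at about z 131, handle midway). I'll close on the handle.

Emit:
apply_moves(plan=[{"jaw": 1, "delta_pos": [0, 0, 0], "spin": 0}, {"jaw": 1, "delta_pos": [0, 0, 0], "spin": 0}, {"jaw": 1, "delta_pos": [0, 0, 0], "spin": 0}, {"jaw": 1, "delta_pos": [0, 0, 0], "spin": 0}, {"jaw": 1, "delta_pos": [0, 0, 0], "spin": 0}, {"jaw": 1, "delta_pos": [0, 0, 0], "spin": 0}, {"jaw": 1, "delta_pos": [0, 0, 0], "spin": 0}, {"jaw": 1, "delta_pos": [0, 0, 0], "spin": 0}], squeeze=30)

```text
time_s: 15.2
ee_pos: [564.8, -109.0, 105.0]
ee_rot: [179.9, 1.0, -176.5]
force: [0.4, -0.0, 0.8]
gripper_width: 18.0
```

```bash
python3 - <<'E'
from h import *
plan([564,-109,244],183.5)
c,im=wsnap('p4')
cv2.imwrite('pics/p4c.png',cv2.resize(im[180:380,220:420],None,fx=3,fy=3,interpolation=cv2.INTER_CUBIC)[:,:,::-1])
E
```

```text
t 15.2 pos [ 564.8 -109.   105. ] rot [ 179.9     1.03 -176.48] F [ 0.4 -0.   0.8] w 18.0 q [ -12.   21.   97.    0.   60. -106.]
delta [  -1.7    0.3 -139. ] spin 0.0003291810788045039
```

View pics/p4c.png

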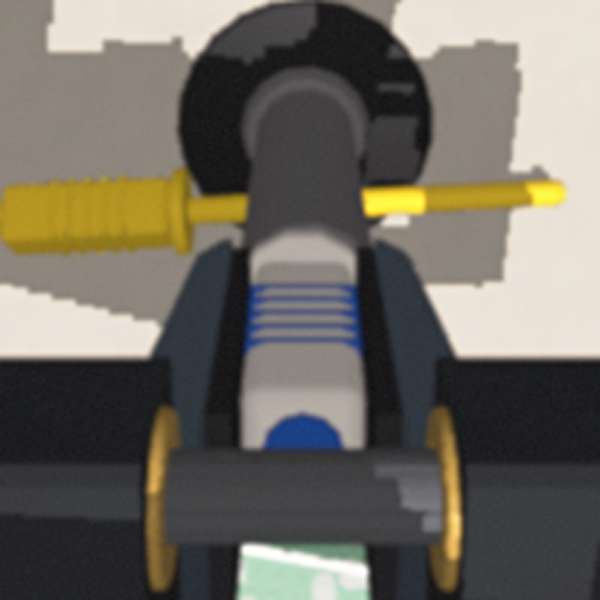

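Emit:
apply_moves(plan=[{"jaw": 1, "delta_pos": [-0.1, 0, -6], "spin": 0}, {"jaw": 1, "delta_pos": [-0.4, 0, -22], "spin": 0}, {"jaw": 1, "delta_pos": [-0.8, 0.1, -44], "spin": 0}, {"jaw": 1, "delta_pos": [-1.2, 0.1, -66], "spin": 0}, {"jaw": 1, "delta_pos": [-1.6, 0.2, -88], "spin": 0}, {"jaw": 1, "delta_pos": [-2.0, 0.2, -110], "spin": 0}, {"jaw": 1, "delta_pos": [-2.4, 0.2, -130], "spin": 0}, {"jaw": 1, "delta_pos": [-2.5, 0.2, -140], "spin": 0}])

```text
time_s: 16.25
ee_pos: [565.4, -109.2, 247.3]
ee_rot: [180.0, 1.2, -176.5]
force: [-0.0, 0.4, -1.0]
gripper_width: 17.9
```

```bash
python3 - <<'E'
from h import *
cams.grab_frame('top'); cams.grab_frame('top'); cams.grab_frame('top')
plan([531,192.3,250],183.5)
s=save('side','s10.png'); cv2.imwrite('pics/s10c.png',cv2.resize(s[130:330,220:380],None,fx=3,fy=3,interpolation=cv2.INTER_CUBIC)[:,:,::-1])
c,im=wsnap('p5')
E
```

```text
t 16.4 pos [ 564.9 -109.1  245.5] rot [ 179.92    1.09 -176.48] F [ 0.9  0.9 -0.6] w 17.8 q [ -12.   16.   84.    0.   79. -106.]
delta [ 15.2 302.9  -4.4] spin 0.00042676994386173174
```

View pics/s10c.png

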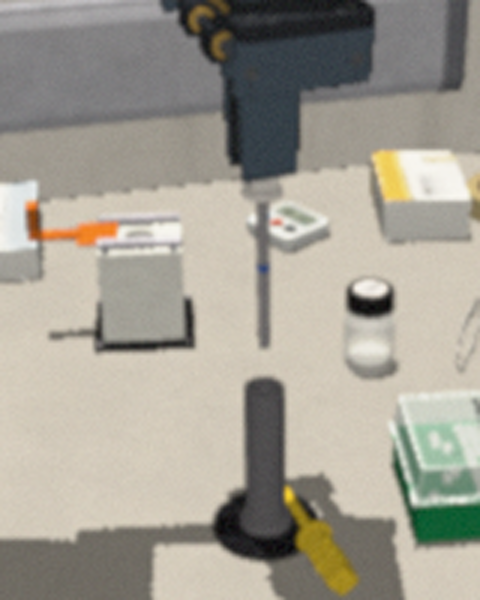

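View pics/p5.png

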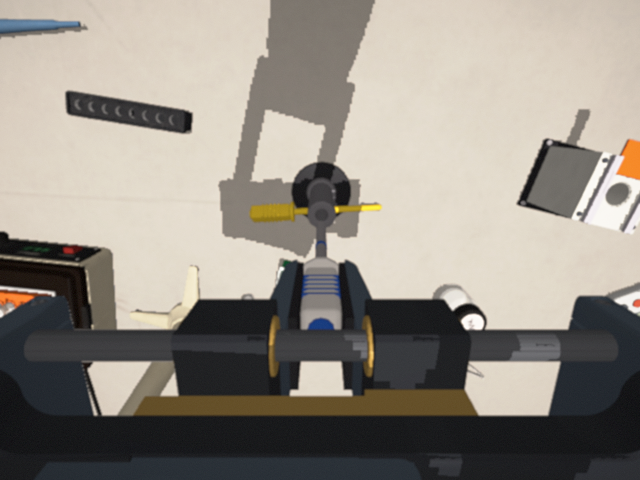

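The probe is lifted: in the side crop the ring is at (263,268), the tip at (264,346), and the rod is vertical. I'll carry it to the well.

Emit:
apply_moves(plan=[{"jaw": 1, "delta_pos": [0, 5, -3], "spin": 0}, {"jaw": 1, "delta_pos": [1, 20, -3], "spin": 0}, {"jaw": 1, "delta_pos": [2, 42, -3], "spin": 0}, {"jaw": 1, "delta_pos": [3, 66, -3], "spin": 0}, {"jaw": 1, "delta_pos": [4, 90, -3], "spin": 0}, {"jaw": 1, "delta_pos": [5, 114, -3], "spin": 0}, {"jaw": 1, "delta_pos": [6, 134, -3], "spin": 0}, {"jaw": 1, "delta_pos": [7, 145, -3], "spin": 0}])

```text
time_s: 17.5
ee_pos: [548.0, 36.8, 247.4]
ee_rot: [179.9, 0.9, -176.4]
force: [1.5, 0.9, -0.3]
gripper_width: 17.8
```

```bash
python3 - <<'E'
from h import *
plan([531.5,192.3,248],183.5)
E
```

```text
t 17.5 pos [548.   36.8 247.4] rot [ 179.88    0.94 -176.4 ] F [ 1.5  0.9 -0.3] w 17.8 q [  3.  14.  87.   0.  78. -91.]
delta [  6.7 156.2  -0.4] spin 0.0016990128500739307
```

Emit:
apply_moves(plan=[{"jaw": 1, "delta_pos": [0, 10, 0], "spin": 0}, {"jaw": 1, "delta_pos": [1, 32, 0], "spin": 0}, {"jaw": 1, "delta_pos": [2, 56, 0], "spin": 0}, {"jaw": 1, "delta_pos": [3, 80, 0], "spin": 0}, {"jaw": 1, "delta_pos": [4.5, 104, 0], "spin": 0}, {"jaw": 1, "delta_pos": [5.5, 128, 0], "spin": 0}, {"jaw": 1, "delta_pos": [6.5, 146, 0], "spin": 0}, {"jaw": 1, "delta_pos": [6.5, 156, 0], "spin": 0}])

```text
time_s: 18.5
ee_pos: [531.7, 192.8, 247.5]
ee_rot: [179.9, 0.9, -176.4]
force: [-0.4, 0.7, -0.3]
gripper_width: 17.8
```

```bash
python3 - <<'E'
from h import *
cams.grab_frame('top'); cams.grab_frame('top');cams.grab_frame('top'); cams.grab_frame('top')
plan([531.5,192.3,248],183.5)
s=save('side','s11.png'); cv2.imwrite('pics/s11c.png',cv2.resize(s[120:250,220:320],None,fx=4.6,fy=4.6,interpolation=cv2.INTER_CUBIC)[:,:,::-1])
c,im=wsnap('p6')
cv2.imwrite('pics/p6c.png',cv2.resize(im[130:330,220:420],None,fx=3,fy=3,interpolation=cv2.INTER_CUBIC)[:,:,::-1])
t=save('top','t11.png')
cs=P('side')
e=env.state()['ee_pos']
for z in (248-100,248-100+60): print('pred',z,((proj([e[0]-.4,e[1],z],cs)-[220,120])*4.6).round(),((proj([e[0]-.4,e[1],z],c)-[220,130])*3).round())
print('mouth',((proj([531.5,192.3,90],cs)-[220,120])*4.6).round(),((proj([531.5,192.3,90],c)-[220,130])*3).round())
E
```

```text
t 18.7 pos [531.8 191.6 247.6] rot [ 179.91    0.94 -176.41] F [ 0.2  0.  -1.3] w 17.9 q [ 19.  15.  85.  -0.  79. -75.]
delta [ 0.3  0.7 -0.4] spin 0.0015581972787088137
pred 148 [206. 308.] [304. 277.]
pred 208 [200. 203.] [305. 346.]
mouth [212. 404.] [306. 231.]
```

View pics/s11c.png

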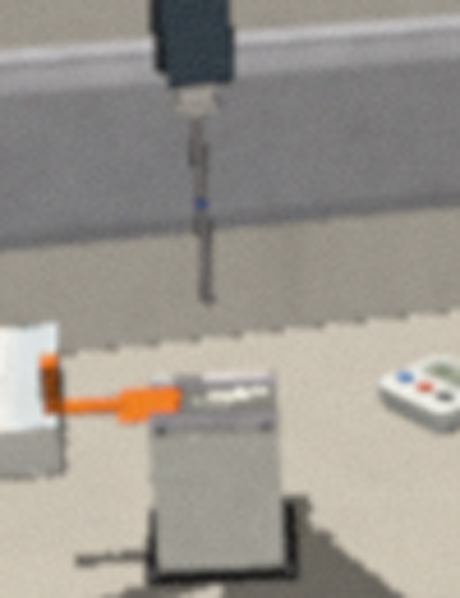

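View pics/p6c.png

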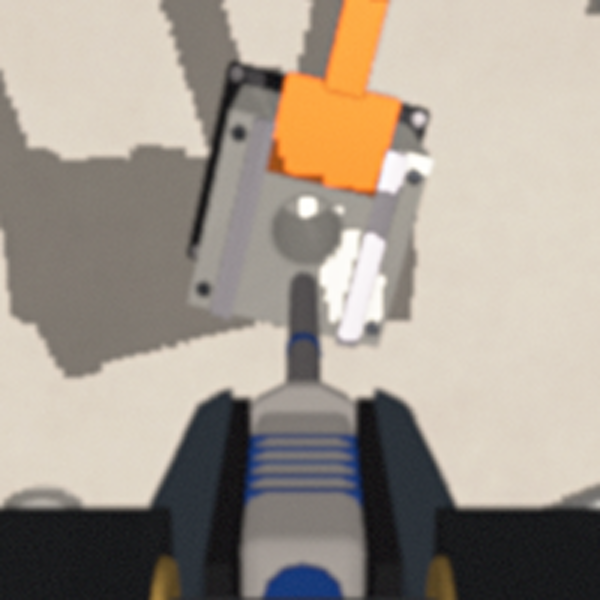

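The rod tip (303,277) and ring (303,346) match the predictions. The bore is at (306,228), as expected. I'll go down until the tip is just above the mouth.

Emit:
apply_moves(plan=[{"jaw": 1, "delta_pos": [0.3, 0.7, 3], "spin": 0}, {"jaw": 1, "delta_pos": [0.4, 0.7, 10], "spin": 0}, {"jaw": 1, "delta_pos": [0.6, 0.7, 20], "spin": 0}, {"jaw": 1, "delta_pos": [0.8, 0.7, 30], "spin": 0}, {"jaw": 1, "delta_pos": [1.0, 0.7, 40], "spin": 0}, {"jaw": 1, "delta_pos": [1.1, 0.7, 47], "spin": 0}, {"jaw": 1, "delta_pos": [1.1, 0.7, 50], "spin": 0}, {"jaw": 1, "delta_pos": [1.1, 0.7, 50], "spin": 0}])

```text
time_s: 19.85
ee_pos: [531.5, 192.2, 197.6]
ee_rot: [179.9, 0.9, -176.5]
force: [-0.4, -0.2, -0.3]
gripper_width: 18.1
```

```bash
python3 - <<'E'
from h import *
cams.grab_frame('top'); cams.grab_frame('top')
plan([531.5,192.3,198],183.5)
s=save('side','s12.png'); cv2.imwrite('pics/s12c.png',cv2.resize(s[150:250,220:320],None,fx=6,fy=6,interpolation=cv2.INTER_CUBIC)[:,:,::-1])
c,im=wsnap('p7')
cv2.imwrite('pics/p7c.png',cv2.resize(im[160:280,260:380],None,fx=5,fy=5,interpolation=cv2.INTER_CUBIC)[:,:,::-1])
cs=P('side')
e=env.state()['ee_pos']
for z in (e[2]-100,e[2]-40): print('pred',z,((proj([e[0]-.4,e[1],z],cs)-[220,150])*6).round(),((proj([e[0]-.4,e[1],z],c)-[260,160])*5).round())
print('mouth',((proj([531.5,192.3,90],cs)-[220,150])*6).round(),((proj([531.5,192.3,90],c)-[260,160])*5).round())
E
```

```text
t 19.95 pos [531.8 192.3 198. ] rot [ 179.88    0.98 -176.45] F [-0.3 -0.  -0.6] w 17.6 q [ 19.  16.  90.  -0.  72. -75.]
delta [ 0.3  0.  -0. ] spin 0.0008485411226000696
pred 98.04023248380327 [275. 330.] [307. 311.]
pred 158.04023248380327 [267. 199.] [309. 426.]
mouth [276. 347.] [307. 299.]
```

View pics/s12c.png

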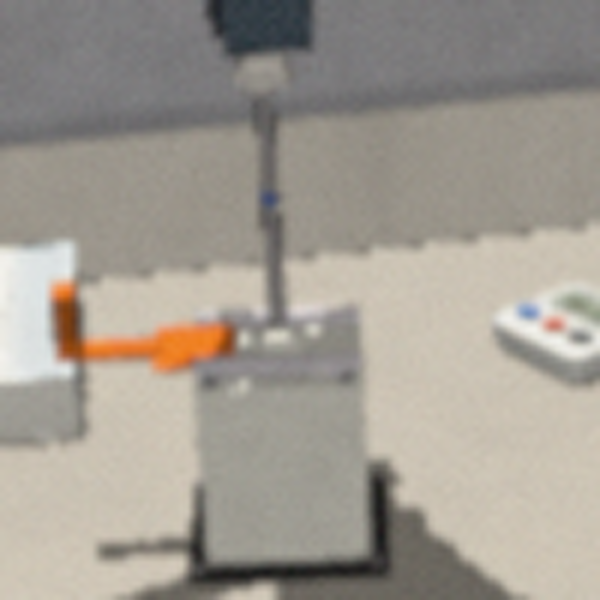

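View pics/p7c.png

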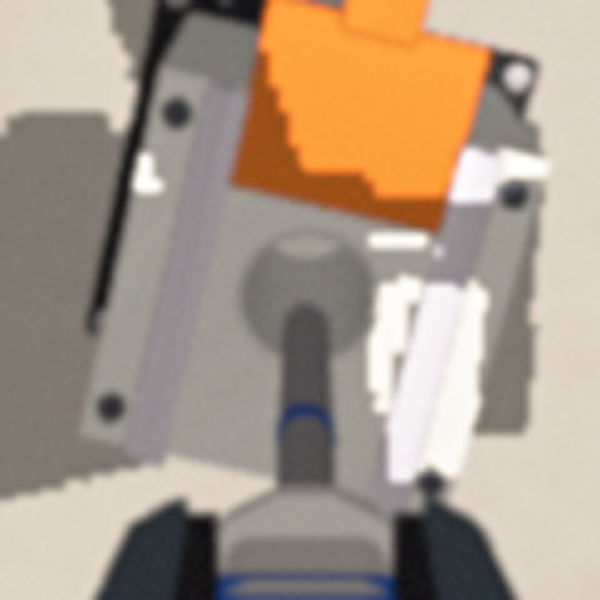

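Laterally the rod (306) and bore centre (306) agree in the wrist crop, and there is 8 mm clearance all round. I'll enter part way and check the gap.

Emit:
apply_moves(plan=[{"jaw": 1, "delta_pos": [0.1, 0, 3], "spin": 0}, {"jaw": 1, "delta_pos": [0.2, 0, 8], "spin": 0}, {"jaw": 1, "delta_pos": [0.3, 0, 15], "spin": 0}, {"jaw": 1, "delta_pos": [0.4, 0, 22], "spin": 0}, {"jaw": 1, "delta_pos": [0.5, 0, 30], "spin": 0}, {"jaw": 1, "delta_pos": [0.6, 0, 36], "spin": 0}, {"jaw": 1, "delta_pos": [0.7, 0, 40], "spin": 0}, {"jaw": 1, "delta_pos": [0.7, 0, 40], "spin": 0}])

```text
time_s: 21.05
ee_pos: [531.6, 192.3, 157.7]
ee_rot: [179.9, 1.0, -176.5]
force: [-0.4, 1.0, -0.5]
gripper_width: 17.9
```

```bash
python3 - <<'E'
from h import *
cams.grab_frame('top'); cams.grab_frame('top')
plan([531.5,192.3,158],183.5)
c,im=wsnap('p8')
cv2.imwrite('pics/p8c.png',cv2.resize(im[180:300,260:380],None,fx=5,fy=5,interpolation=cv2.INTER_CUBIC)[:,:,::-1])
e=env.state()['ee_pos']
for z in (90,e[2]-40): print('pred',z,((proj([e[0]-.4,e[1],z],c)-[260,180])*5).round())
print('mouth',((proj([531.5,192.3,90],c)-[260,180])*5).round())
th=np.linspace(0,6.28,5)[:4]
print([((proj([531.5+12*np.cos(t),192.3+12*np.sin(t),90],c)-[260,180])*5).round().tolist() for t in th])
E
```

```text
t 21.15 pos [531.9 192.4 158.2] rot [ 179.87    1.01 -176.45] F [-0.  -0.4 -0.7] w 17.8 q [ 19.  18.  94.  -0.  67. -75.]
delta [ 0.4 -0.1  0.2] spin 0.0008188585438364417
pred 90 [308. 266.]
pred 118.33597090754031 [309. 326.]
mouth [307. 266.]
[[303.0, 336.0], [382.0, 270.0], [312.0, 193.0], [232.0, 261.0]]
```

View pics/p8c.png

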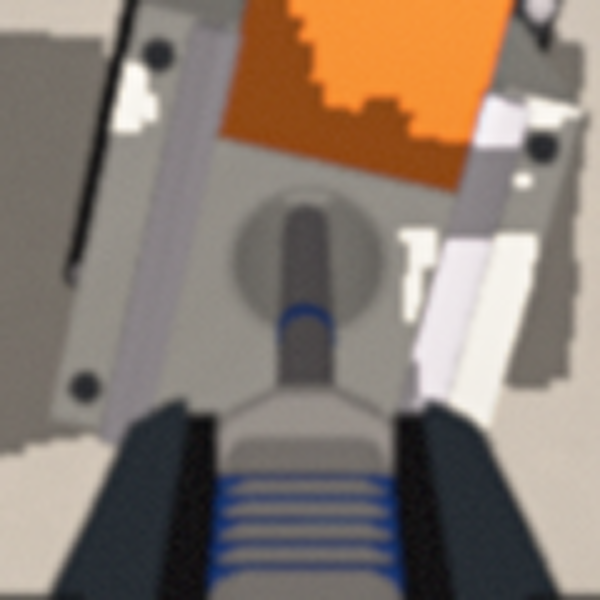

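The rod is inside the bore with an even gap. I'll correct about 1 mm towards −x and go down most of the rest.

Emit:
apply_moves(plan=[{"jaw": 1, "delta_pos": [0.6, 0.2, 2], "spin": 0}, {"jaw": 1, "delta_pos": [1.0, 0.3, 6], "spin": 0}, {"jaw": 1, "delta_pos": [1.1, 0.3, 12], "spin": 0}, {"jaw": 1, "delta_pos": [1.2, 0.3, 18], "spin": 0}, {"jaw": 1, "delta_pos": [1.3, 0.3, 23], "spin": 0}, {"jaw": 1, "delta_pos": [1.4, 0.3, 27], "spin": 0}, {"jaw": 1, "delta_pos": [1.4, 0.3, 28], "spin": 0}, {"jaw": 1, "delta_pos": [1.4, 0.3, 28], "spin": 0}])

```text
time_s: 22.2
ee_pos: [531.1, 192.8, 130.4]
ee_rot: [179.9, 1.0, -176.4]
force: [0.5, -0.1, -0.6]
gripper_width: 17.8
```

```bash
cat > look.py <<'E'
from h import *
import sys
n=sys.argv[1]
cams.grab_frame('top'); cams.grab_frame('top')
plan([530.8,192.6,128],183.5)
s=save('side','s%s.png'%n); cv2.imwrite('pics/s%sc.png'%n,cv2.resize(s[170:230,240:300],None,fx=10,fy=10,interpolation=cv2.INTER_CUBIC)[:,:,::-1])
c,im=wsnap('p'+n)
cv2.imwrite('pics/p%sc.png'%n,cv2.resize(im[200:290,270:360],None,fx=6.6,fy=6.6,interpolation=cv2.INTER_CUBIC)[:,:,::-1])
cs=P('side')
e=env.state()['ee_pos']
for z in (88,90,92,94): print('pred',z,((proj([e[0],e[1],z],cs)-[240,170])*10).round(),((proj([e[0],e[1],z],c)-[270,200])*6.6).round())
B=[530.9,192.3,90]
print('bore',((proj(B,cs)-[240,170])*10).round(),[((proj([B[0]+12*np.cos(t),B[1]+12*np.sin(t),90],c)-[270,200])*6.6).round().tolist() for t in np.arange(4)*np.pi/2])
E
python3 look.py 21
```

```text
t 22.3 pos [531.2 192.8 130.5] rot [ 179.86    1.05 -176.45] F [-0.   0.2 -0.6] w 18.0 q [ 19.  19.  97.  -0.  63. -75.]
delta [ 0.5 -0.2  2.5] spin 0.0007991573448194873
pred 88 [259. 385.] [341. 293.]
pred 90 [259. 378.] [341. 300.]
pred 92 [258. 371.] [341. 306.]
pred 94 [258. 364.] [342. 312.]
bore [258. 379.] [[330.0, 398.0], [446.0, 303.0], [344.0, 192.0], [228.0, 290.0]]
```

View pics/s21c.png

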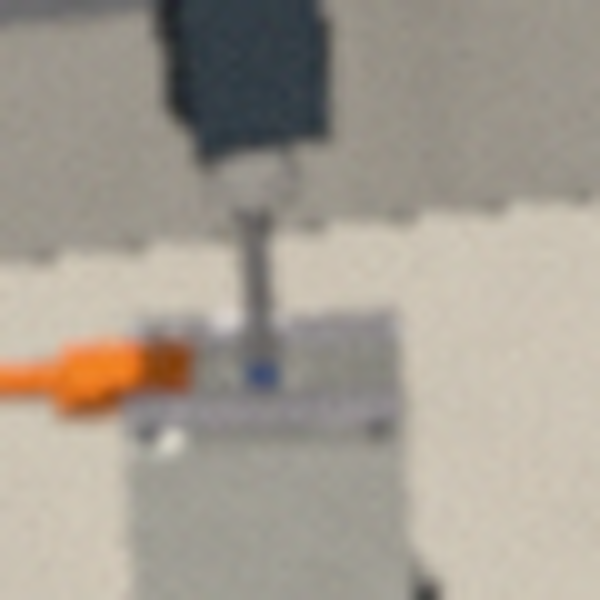

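View pics/p21c.png

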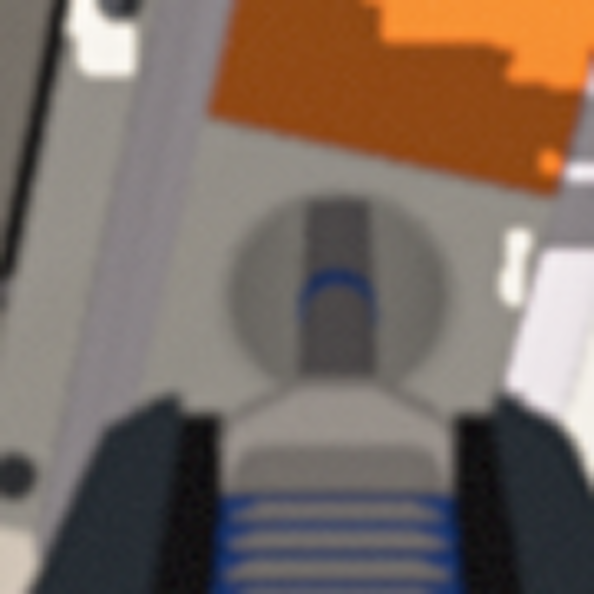

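In the side crop the ring centre is at (262,374), which gives z≈93.4. The grasp geometry gives 93.5. Centring looks within about 1 mm (bore 228–448, rod 300–378). I'll lower it another 3.5 mm.

Emit:
apply_moves(plan=[{"jaw": 1, "delta_pos": [0.2, -0.2, 1], "spin": 0}, {"jaw": 1, "delta_pos": [0.4, -0.2, 2], "spin": 0}, {"jaw": 1, "delta_pos": [0.4, -0.2, 3], "spin": 0}, {"jaw": 1, "delta_pos": [0.4, -0.2, 3.5], "spin": 0}, {"jaw": 1, "delta_pos": [0.4, -0.2, 3.5], "spin": 0}, {"jaw": 1, "delta_pos": [0.4, -0.2, 3.5], "spin": 0}, {"jaw": 1, "delta_pos": [0.4, -0.2, 3.5], "spin": 0}, {"jaw": 1, "delta_pos": [0.4, -0.2, 3.5], "spin": 0}])

```text
time_s: 23.4
ee_pos: [530.9, 192.6, 127.0]
ee_rot: [179.9, 1.1, -176.5]
force: [-1.0, -0.6, -0.8]
gripper_width: 18.0
```

```bash
python3 look.py 22
```

```text
t 23.5 pos [530.9 192.6 127. ] rot [ 179.86    1.05 -176.45] F [ 0.1  1.1 -0.6] w 18.0 q [ 19.  19.  97.  -0.  63. -75.]
delta [ 0.  0. -1.] spin 0.0008206063889110459
pred 88 [258. 385.] [341. 304.]
pred 90 [258. 378.] [341. 310.]
pred 92 [257. 371.] [342. 317.]
pred 94 [257. 364.] [342. 323.]
bore [258. 379.] [[332.0, 413.0], [450.0, 317.0], [346.0, 205.0], [228.0, 304.0]]
```

View pics/s22c.png

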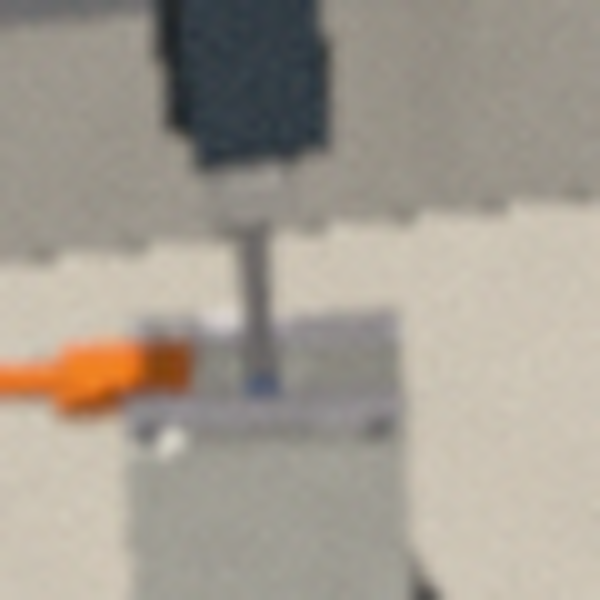

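View pics/p22c.png

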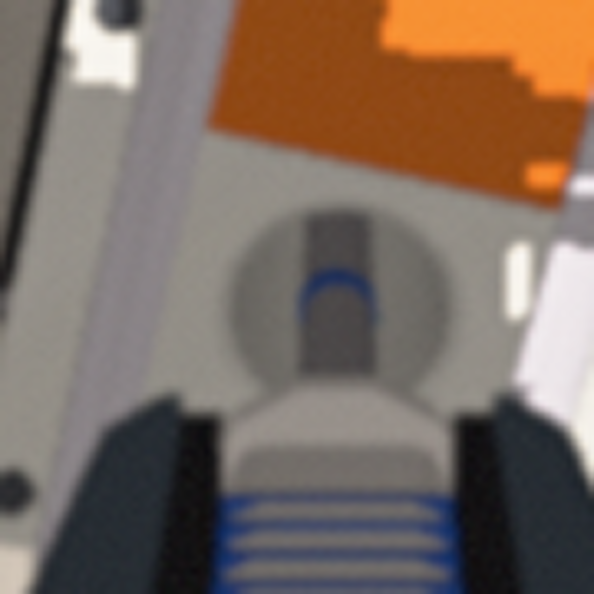

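The bore spans 228–450 (centre 339) and the rod is centred at 339. The ring arc's ends, at v≈310, line up with the mouth centre at 308. The side view puts the ring at z≈90.5. I'll hand it in.

```bash
python3 - <<'E'
from h import *
s=env.state(); print(s['ee_pos'],s['qvel'].round(2),s['force'])
print(env.job_done())
E
```

```text
[530.84069655 192.549546   126.99310386] [ 0.01  0.03 -0.1  -0.09 -0.05 -0.04] [ 0.25345075 -0.04452508 -0.56673518]
the job is handed in; nothing more can be done
None
```

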